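Empty the catch tray, pack the castings and close the carton

TASK

Take every finished casting out of the machine's catch tray and pack it into the cardboard carton, and put the sawn-off bar end that fell among them into the small scrap pan. Once all the castings are in, close the carton: fold the two short end flaps down flat first, then the two long flaps down flat over them. Leave the other things on the bench where they are.

Things in the scene. Friction and masses are not known exactly. Their poses are not given: they have to be found in the camera images.
- catch_tray: open blue catch tray, outside 220 (own x) x 260 (own y) x 16 high, walls and floor 4 thick, fixed; origin: centre of its underside, z up. On its own +y side a sheet-metal chute 100 wide ends over the rim (lip at own y = 122, 45 high; 100 high at y = 210), from a fixed grey machine that fills own x -60 to 260, y 210 to 430, 150 high, 220 where x is over 125.
- carton: open cardboard carton, outside 150 (own x) x 230 (own y) x 72 high, walls and floor 4 thick, fixed; origin: centre of its underside on the bench, z up. Four flaps hinge on the top edges of its walls, each 73 from crease to free edge and 4 thick: two short end flaps (150 wide, +y and -y walls) and two long ones (230 wide, +x and -x walls), which meet over the middle.
- flap_left (a joint): short end flap on the carton's own +y wall, hinge line at own y = 115, 74 high. Joint: 0 = folded shut (level over the mouth), 1.57 = upright, up to 2.9 = laid open outwards; starts open at 2.1 to 2.5. A stiff crease holds it wherever it is left; about 0.6 N at its free edge turns it, but a level push on the edge of a wide-open flap jams: lift as you push.
- flap_right (a joint): short end flap on the carton's own -y wall, hinge line at own y = -115, 74 high. Joint: 0 = folded shut (level over the mouth), 1.57 = upright, up to 2.9 = laid open outwards; starts open at 2.1 to 2.5. A stiff crease holds it wherever it is left; about 0.6 N at its free edge turns it, but a level push on the edge of a wide-open flap jams: lift as you push.
- flap_near (a joint): long flap on the carton's own -x wall (robot's side), hinge line at own x = -75, 79 high. Joint: 0 = folded shut (level over the mouth), 1.57 = upright, up to 2.9 = laid open outwards; starts open at 2.1 to 2.5. A stiff crease holds it wherever it is left; about 0.6 N at its free edge turns it, but a level push on the edge of a wide-open flap jams: lift as you push.
- flap_far (a joint): long flap on the carton's own +x wall (far side), hinge line at own x = 75, 79 high. Joint: 0 = folded shut (level over the mouth), 1.57 = upright, up to 2.9 = laid open outwards; starts open at 2.1 to 2.5. A stiff crease holds it wherever it is left; about 0.6 N at its free edge turns it, but a level push on the edge of a wide-open flap jams: lift as you push.
- scrap_pan: small open dark steel scrap pan, outside 100 (own x) x 110 (own y) x 40 high, walls and floor 3 thick, fixed; origin: centre of its underside on the bench.
- casting1: finished aluminium casting: flange 56 (own x) x 52 (own y) x 10 thick with a square boss 28 x 28 rising from its middle to 50 above the underside, 0.1 to 0.2 kg, flange down in the catch tray at the start. Origin: centre of the flange's underside; own z points up along the boss. May be absent.
- casting2: finished aluminium casting: flange 56 (own x) x 52 (own y) x 10 thick with a square boss 28 x 28 rising from its middle to 50 above the underside, 0.1 to 0.2 kg, flange down in the catch tray at the start. Origin: centre of the flange's underside; own z points up along the boss. May be absent.
- casting3: finished aluminium casting: flange 56 (own x) x 52 (own y) x 10 thick with a square boss 28 x 28 rising from its middle to 50 above the underside, 0.1 to 0.2 kg, flange down in the catch tray at the start. Origin: centre of the flange's underside; own z points up along the boss. May be absent.
- casting4: finished aluminium casting: flange 56 (own x) x 52 (own y) x 10 thick with a square boss 28 x 28 rising from its middle to 50 above the underside, 0.1 to 0.2 kg, flange down in the catch tray at the start. Origin: centre of the flange's underside; own z points up along the boss. May be absent.
- casting5: finished aluminium casting: flange 56 (own x) x 52 (own y) x 10 thick with a square boss 28 x 28 rising from its middle to 50 above the underside, 0.1 to 0.2 kg, flange down in the catch tray at the start. Origin: centre of the flange's underside; own z points up along the boss. May be absent.
- bar_end: sawn-off end of square steel bar, a plain block 60 (own x) x 25 x 25, 0.25 kg, lying among the castings in the catch tray; origin: centre of its underside.
- tape_roll: bystander: roll of yellow tape lying flat, 60 dia x 22 high, origin at the centre of its underside
- screwdriver: bystander: screwdriver lying on the bench near the robot
- brush: bystander: bench brush lying on the bench
- oil_bottle: bystander: white bottle with red cap, 52 dia x 130 high, origin under its centre
- paper_cup: bystander: cup, 64 dia x 80 high, origin under its centre
- wrench: bystander: wrench lying on the bench at the right
Not all that is in view belongs to the job. There is more than one size of the scrap_pan; the job needs the middle-sized. Of the things that look like the bar_end, the smaller one is meant.

How it is judged:
On the way, in this order (a step that is already met when the one before it is completed fails the run):
1. all castings are in the carton, its four flaps still open (x of casting1 in the frame of carton between -0.071 and 0.071 m and y of casting1 in the frame of carton between -0.111 and 0.111 m and z of casting1 in the frame of carton between -0.002 and 0.06 m and x of casting2 in the frame of carton between -0.071 and 0.071 m and y of casting2 in the frame of carton between -0.111 and 0.111 m and z of casting2 in the frame of carton between -0.002 and 0.06 m and x of casting3 in the frame of carton between -0.071 and 0.071 m and y of casting3 in the frame of carton between -0.111 and 0.111 m and z of casting3 in the frame of carton between -0.002 and 0.06 m and x of casting4 in the frame of carton between -0.071 and 0.071 m and y of casting4 in the frame of carton between -0.111 and 0.111 m and z of casting4 in the frame of carton between -0.002 and 0.06 m and x of casting5 in the frame of carton between -0.071 and 0.071 m and y of casting5 in the frame of carton between -0.111 and 0.111 m and z of casting5 in the frame of carton between -0.002 and 0.06 m and value of joint each of flap_left, flap_right, flap_near, flap_far above 1 rad), for 0.2 s.
2. both short end flaps are folded down, both long flaps still open (value of joint each of flap_left, flap_right below 0.15 rad and value of joint each of flap_near, flap_far above 0.6 rad), for 0.2 s.
3. both long flaps are folded down over the end flaps (value of joint each of flap_left, flap_right, flap_near, flap_far below 0.15 rad), for 0.2 s.
At the end, for the whole second after the job is handed in: Every casting present lies at rest inside the carton (its origin between the walls and less than 60 mm above the carton's underside), the bar end lies at rest in the scrap pan, and all four carton flaps are within 0.15 rad of shut (all of step 3 and x of casting1 in the frame of carton between -0.071 and 0.071 m and y of casting1 in the frame of carton between -0.111 and 0.111 m and z of casting1 in the frame of carton between -0.002 and 0.06 m and x of casting2 in the frame of carton between -0.071 and 0.071 m and y of casting2 in the frame of carton between -0.111 and 0.111 m and z of casting2 in the frame of carton between -0.002 and 0.06 m and x of casting3 in the frame of carton between -0.071 and 0.071 m and y of casting3 in the frame of carton between -0.111 and 0.111 m and z of casting3 in the frame of carton between -0.002 and 0.06 m and x of casting4 in the frame of carton between -0.071 and 0.071 m and y of casting4 in the frame of carton between -0.111 and 0.111 m and z of casting4 in the frame of carton between -0.002 and 0.06 m and x of casting5 in the frame of carton between -0.071 and 0.071 m and y of casting5 in the frame of carton between -0.111 and 0.111 m and z of casting5 in the frame of carton between -0.002 and 0.06 m and x of bar_end in the frame of scrap_pan between -0.047 and 0.047 m and y of bar_end in the frame of scrap_pan between -0.052 and 0.052 m and z of bar_end in the frame of scrap_pan between -0.002 and 0.05 m and linear speed of each of casting1, casting2, casting3, casting4, casting5, bar_end below 0.03 m/s); the robot touches nothing.
It fails at once if a bystander (tape roll, screwdriver, brush, oil bottle, cup, wrench) is shoved more than 60 mm from its place (distance of any of tape_roll, screwdriver, brush, oil_bottle, paper_cup, wrench from where it was at the start of the episode above 0.06 m).
Of casting1, casting2, casting3, casting4, casting5 only 3 to 5 are there at a start; the rules pass over those that are not, and their reading is None.
At some moment in a run one of casting1, casting2, casting3, casting4, casting5, bar_end may be knocked a few centimetres aside while the robot is not near it.
Once in a run the grip may slacken for a moment while it holds something.
It also fails if it takes over 210 s, if anything falls off the work surface, if the arm or the gripper's body presses on something with over 40 N, if the wrist force passes 120 N, or if a joint passes its speed limit or range.

ROBOT

A 6-joint arm with a two-finger parallel gripper is mounted at the origin on the work surface. World frame = base frame: x ahead of the robot, y to its left, z up, the work surface at z = 0. Lengths are in m, angles in rad, forces in N, time in s.
With the tool pointing down it reaches from about 0.425 to 0.95 m from the base axis. Payload 3.5 kg.
Tool frame: the origin (TCP) lies on the centre line of the jaws, within the pads' length; the fingertips stand 11 mm ahead of it and the grasp point (between the pads) lies 8 mm behind it; y points along the fingers, x is the direction in which the jaws open and shut, and the axes are right-handed (so a half turn about y gives the same grasp; the last joint's range is limited). The gripper opens to 85 mm and grips with 20 to 120 N. Pads are 22 mm wide; open, the fingers measure 114 mm over their backs; the gripper's body (76 mm by 85 mm) begins 54 mm behind the grasp point. The pads swing forward as they close: fully open they stand 13 mm farther back than shut.
Start: joints at [1.119, 0.286, 1.577, -0, 1.279, -0.15], TCP at [0.201, 0.644, 0.242] pointing down, gripper open.
Joint ranges: [-2.77, 2.77], [-0.9, 2.22], [0.21, 2.48], [-1.53, 4.67], [0.24, 2.81], [-2.84, 2.84]. Speed limits (rad/s): [2.79, 2.79, 3.14, 3.14, 3.14, 3.14].

INTERFACE

Orientations are given as a unit quaternion [x, y, z, w].
In Python, from plant import get_state, read_camera, sign_off gives the robot as it stands.
- The arm moves only by the shell command python3 -m inch 'ROWS' [FORCE]. ROWS is JSON, a list of rows, each an object of numbers: "ax", "ay", "az": the turn, a rotation vector about the tool's x, y, z in rad; "x", "y", "z": the shift along the tool's x, y, z in mm; "hand": the closure, from -1 (fully open) to 1 (shut). In form: [{"ax": .., "ay": .., "az": .., "x": .., "y": .., "z": .., "hand": ..}, ...]. A call has 1 to 5 rows; each row shifts and turns the commanded pose from where the row before left it, along the tool's axes as they then stand; what a row does not reach is not made up. A row lasts 1/12 s, in which the tool goes at most 41.7 mm and 7.16 degrees, less where a joint would pass 70% of its speed; a pose out of reach is approached as far as the arm can. A call with a gripper value outside its range is refused whole. The fingers move at their own pace and stop on an object; FORCE is the grip in N (left out, the last holds). Time passes only in rows, so rows that do not move let the fingers close. It gives the time, the measured TCP pose, the force and the opening at its end, in the units of the state.
- get_state(): the state, without advancing time (a new reading comes with each control period).
- read_camera(name): name is "scene" or "top"; returns a dict with "img" (420x560x3 uint8, red, green, blue), "fov_y" (degrees; the focal length in pixels is half the picture's height over the tangent of half this angle, whatever the lens; pixels are square), "cx", "cy" (the principal point, pixels), "T" (4x4, takes a point from camera to world coordinates). Camera axes: x right, y down, z forward; pixel columns grow to the right and rows downward; lengths in m; the calibration is good to about 2 mm. A picture is of the moment at which its call begins. There is no depth.
- sign_off(): hands the job in, once; it reports no verdict.
The state is a dict: "time": time; "qpos": joint angles; "dq": joint speeds; "joint_efforts": joint torques, N m; "eef_pos": TCP position; "tcp_rot": TCP orientation; "contact_force": force on the tool from outside, world axes, zero at the start; "wrist_torque": the same for the moment, N m; "opening": opening from 0.0 (shut) to 1.0 (fully open).
Only numpy, scipy, OpenCV 4.12 (cv2) and the standard library are available. Lean on these libraries where they do the work, as an engineer would, in place of code of your own. Each camera call takes 0.05 s, during which the arm holds its last target. There are 200 camera calls.

## Working session

There is one attempt and no reset: what is moved stays moved. The work goes in short steps, Python scripts to look and compute and a shell command to move; the robot and the scene stay as the last step left them, time stands still between calls to the robot, and variables do not carry over. Pictures are saved under pics/ and viewed, about 12 in all and at most 16, crops included, and the job is handed in when it is done.

```bash
mkdir -p pics; ls; cat > h.py <<'E'
import numpy as np, cv2
from plant import get_state, read_camera
def snap(n,f=None):
    c=read_camera(n); c['f']=c['img'].shape[0]/2/np.tan(np.radians(c['fov_y'])/2)
    if f: cv2.imwrite('pics/'+f,c['img'][:,:,::-1])
    return c
def ray(c,u,v,z):
    T=np.array(c['T']); d=T[:3,:3]@np.array([(u-c['cx'])/c['f'],(v-c['cy'])/c['f'],1]); o=T[:3,3]
    return o+d*(z-o[2])/d[2]
def proj(c,p):
    T=np.array(c['T']); q=T[:3,:3].T@(np.array(p)-T[:3,3]); return q[:2]/q[2]*c['f']+[c['cx'],c['cy']]
E
python3 - <<'E'
from h import *
import pickle
for n in('top','scene'):
    c=snap(n,n+'0.png'); pickle.dump(c,open(n+'0.pkl','wb')); print(n,c['fov_y'],c['cx'],c['cy'],np.round(c['T'],3).tolist())
print(get_state())
E
```

```text
pics
top 47.81599431950258 270.67823008452484 215.3278033336841 [[0.016, -0.993, 0.116, 0.363], [-1.0, -0.018, -0.014, -0.076], [0.015, -0.115, -0.993, 1.452], [0.0, 0.0, 0.0, 1.0]]
scene 46.8855255204234 280.0070602570206 208.8741528204893 [[-0.887, 0.307, -0.344, 0.998], [0.461, 0.62, -0.634, 0.78], [0.019, -0.722, -0.692, 1.02], [0.0, 0.0, 0.0, 1.0]]
{'time': 0.1, 'qpos': array([ 1.11902886e+00,  2.87143790e-01,  1.57802323e+00,  3.39604884e-05,
        1.27860996e+00, -1.49976533e-01]), 'dq': array([ 0.00024272, -0.00115283, -0.00120795,  0.00097598, -0.00051898,
       -0.00050198]), 'joint_efforts': array([ 1.26996747e-03, -4.07293618e+01, -2.93700027e+01, -1.48716285e-04,
        3.36233148e-03, -1.41697811e-05]), 'eef_pos': array([0.20032903, 0.6439928 , 0.24104499]), 'tcp_rot': array([ 0.56983144,  0.41846491, -0.41984238, -0.56913235]), 'contact_force': array([ 0.16892161, -0.82245183, -0.38399061]), 'wrist_torque': array([-0.03575686,  0.00164344,  0.00092796]), 'opening': 0.9974423110857641}
```

View pics/top0.png

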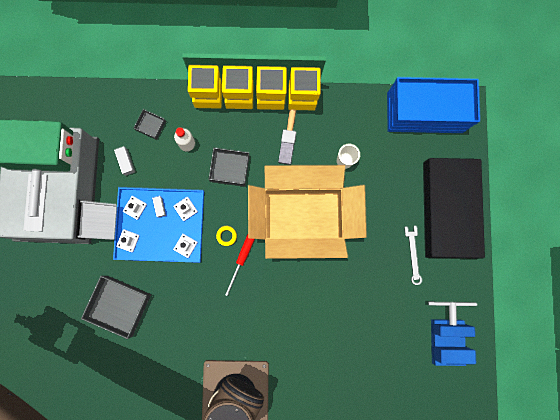

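View pics/scene0.png

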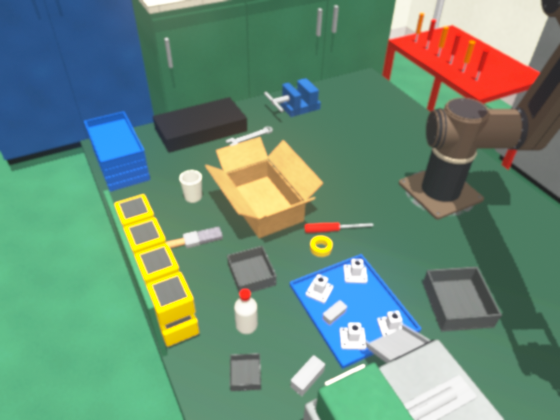

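Candidates for the bar end are the grey block in the tray at (158,206) and the larger block on the bench at (123,160); I choose the one in the tray. Candidates for the scrap pan are small (150,124), middle (230,167) and large (118,306); I choose the middle one. There are four castings, at about (134,207), (185,209), (128,241) and (185,245). The carton is at (305,215) with its flaps open.

```bash
python3 - <<'E'
from h import *
import pickle
c=pickle.load(open('top0.pkl','rb')); im=c['img']; hsv=cv2.cvtColor(im,cv2.COLOR_RGB2HSV)
cv2.imwrite('pics/crop0.png',cv2.resize(im[110:270,75:255,::-1],None,fx=4.4,fy=3.7*4.4/3.7*0.84,interpolation=cv2.INTER_CUBIC)[:600])
def comps(m,x0,y0,x1,y1,z,amin,name):
    mm=np.zeros(m.shape,np.uint8); mm[y0:y1,x0:x1]=m[y0:y1,x0:x1]
    for k in cv2.findContours(mm,cv2.RETR_EXTERNAL,cv2.CHAIN_APPROX_NONE)[0]:
        if cv2.contourArea(k)<amin: continue
        b=cv2.boxPoints(cv2.minAreaRect(k)); w=np.array([ray(c,*p,z)[:2] for p in b]); e=w[1]-w[0]; g=w[2]-w[1]
        print(name,'px',b.mean(0).round(1),'ctr',w.mean(0).round(4),'sides',np.linalg.norm(e).round(3),np.linalg.norm(g).round(3),'ang',np.degrees(np.arctan2(e[1],e[0])).round(1)%90)
blue=((hsv[...,0]>95)&(hsv[...,0]<125)&(hsv[...,1]>130)).astype(np.uint8)
comps(blue,105,175,215,275,.016,500,'tray')
w=((hsv[...,1]<60)&(hsv[...,2]>140)).astype(np.uint8)
comps(w,118,188,202,262,.004,20,'white z4'); comps(w,118,188,202,262,.029,20,'white z29')
b=((hsv[...,0]<25)&(hsv[...,0]>8)&(hsv[...,1]>70)&(hsv[...,2]>60)).astype(np.uint8)
comps(b,240,155,380,270,.07,500,'carton')
d=((hsv[...,1]<70)&(hsv[...,2]<130)).astype(np.uint8)
comps(d,200,140,255,190,.04,200,'pan')
for uv in[(265,188),(343,190),(343,238),(265,237)]: print('carton rim guess',ray(c,*uv,.074).round(3))
E
```

```text
tray px [158.2 224.4] ctr [0.4974 0.2451] sides 0.224 0.271 ang 1.1
white z4 px [184.9 245.5] ctr [0.4344 0.164 ] sides 0.057 0.054 ang 61.7
white z4 px [127.4 240.5] ctr [0.4466 0.3392] sides 0.056 0.054 ang 72.3
white z4 px [184.9 208.4] ctr [0.5483 0.1682] sides 0.053 0.057 ang 35.4
white z4 px [158.3 206.1] ctr [0.5541 0.2502] sides 0.027 0.06 ang 15.400000000000006
white z4 px [134.1 207.3] ctr [0.549  0.3238] sides 0.057 0.054 ang 61.8
white z29 px [184.9 245.5] ctr [0.4331 0.1599] sides 0.056 0.053 ang 61.7
white z29 px [127.4 240.5] ctr [0.4451 0.332 ] sides 0.055 0.053 ang 72.3
white z29 px [184.9 208.4] ctr [0.5451 0.164 ] sides 0.052 0.056 ang 35.4
white z29 px [158.3 206.1] ctr [0.5508 0.2446] sides 0.026 0.059 ang 15.400000000000006
white z29 px [134.1 207.3] ctr [0.5458 0.3169] sides 0.057 0.053 ang 61.8
carton px [306.5 211.5] ctr [ 0.5385 -0.2004] sides 0.349 0.277 ang 1.0999999999999943
pan px [228.6 166.5] ctr [0.6744 0.0348] sides 0.108 0.113 ang 83.2
carton rim guess [ 0.604 -0.077  0.074]
carton rim guess [ 0.602 -0.307  0.074]
carton rim guess [ 0.46  -0.307  0.074]
carton rim guess [ 0.459 -0.079  0.074]
```

View pics/crop0.png

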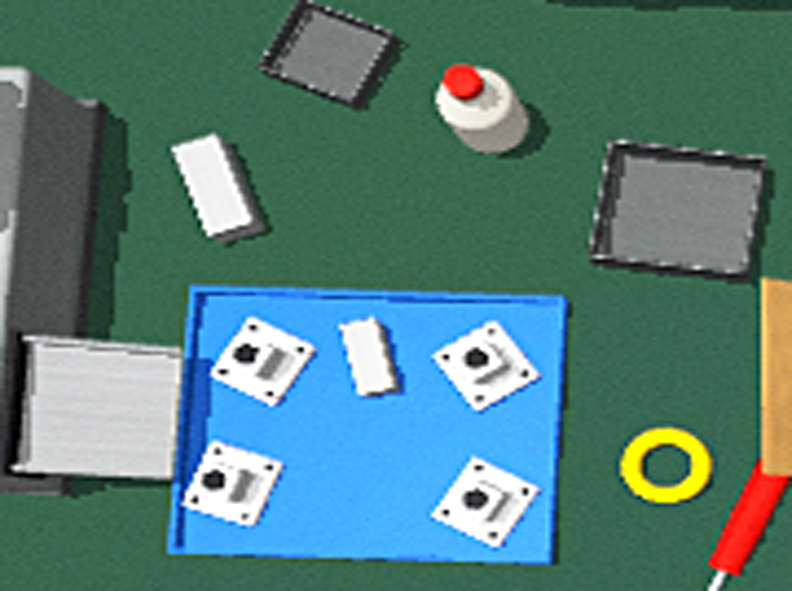

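Four castings are present, at crop pixels (263,360), (487,362), (232,485) and (484,502). The bar end at (368,357) is clearly smaller than the bench block at (215,188). The middle pan is at (683,210). I'll write a helper that works out how far to go, then start with casting C2.

```bash
cat >> h.py <<'E'
from scipy.spatial.transform import Rotation as Ro
def plan(x,y,z,yaw,s=None,half=True):
    s=s or get_state(); R=Ro.from_quat(s['tcp_rot']); a=np.radians(yaw); best=None
    for k in ((0,np.pi) if half else (0,)):
        X=np.array([np.cos(a+k),np.sin(a+k),0]); Y=np.array([0,0,-1.]); M=Ro.from_matrix(np.c_[X,Y,np.cross(X,Y)])
        rv=(R.inv()*M).as_rotvec()
        if best is None or np.linalg.norm(rv)<np.linalg.norm(best[0]): best=(rv,M)
    rv,M=best; d=M.inv().apply(np.array([x,y,z])-s['eef_pos'])*1000
    print('turn ax,ay,az',rv.round(3),'| then shift x,y,z mm',d.round(1),'| q6',s['qpos'][5].round(2),'open',round(s['opening'],2),'yaw now',np.degrees(np.arctan2(*R.as_matrix()[[1,0],0])).round(1))
def look(f=None,z=.012):
    c=snap('top',f); im=c['img']; hsv=cv2.cvtColor(im,cv2.COLOR_RGB2HSV)
    m=np.zeros(im.shape[:2],np.uint8); m[188:262,118:202]=((hsv[...,1]<60)&(hsv[...,2]>140))[188:262,118:202]
    for k in cv2.findContours(m,cv2.RETR_EXTERNAL,cv2.CHAIN_APPROX_NONE)[0]:
        if cv2.contourArea(k)<30: continue
        b=cv2.boxPoints(cv2.minAreaRect(k)); w=np.array([ray(c,*p,z)[:2] for p in b]); e=w[1]-w[0]; g=w[2]-w[1]
        print('white',w.mean(0).round(4),'sides',np.linalg.norm(e).round(3),np.linalg.norm(g).round(3),'ang',np.degrees(np.arctan2(e[1],e[0])).round(1)%90)
    return c
E
python3 -c "
from h import *
plan(.547,.1666,.16,35.4)
plan(.547,.1666,.16,-54.6)"
```

```text
turn ax,ay,az [ 0.     0.651 -0.002] | then shift x,y,z mm [   6.   81. -590.] | q6 -0.15 open 1.0 yaw now 72.7
turn ax,ay,az [-0.001 -0.92  -0.002] | then shift x,y,z mm [-590.   81.   -6.] | q6 -0.15 open 1.0 yaw now 72.7
```

```bash
python3 -m inch '[{"ay":0.11},{"ay":0.11},{"ay":0.11},{"ay":0.11},{"ay":0.11}]' 60
python3 -m inch '[{"ay":0.1,"hand":-0.2},{"z":-30},{"z":-30},{"z":-30},{"z":-30}]'
python3 -m inch '[{"z":-30},{"z":-30},{"z":-30},{"z":-30},{"z":-30}]'
python3 -m inch '[{"z":-30},{"z":-30},{"z":-30},{"z":-30},{"z":-30}]'
python3 -m inch '[{"z":-30},{"z":-30},{"z":-30},{"z":-30},{"z":-30}]'
python3 -m inch '[{"z":-20,"y":20},{"y":30},{"y":30},{},{}]'
python3 -c "
from h import *
c=look('a1.png'); plan(.547,.1666,.03,35.4)
s=get_state(); print(s['eef_pos'])
p=s['eef_pos']; u,v=proj(c,p); print(u,v)
s=snap('scene'); u,v=map(int,proj(s,p)); print(u,v)
cv2.imwrite('pics/a1s.png',cv2.resize(s['img'][max(0,v-90):v+110,max(0,u-130):u+130,::-1],None,fx=3,fy=3,interpolation=2))
"
```

```text
white [0.4341 0.1627] sides 0.057 0.053 ang 61.7
white [0.4461 0.3369] sides 0.056 0.054 ang 72.3
white [0.547  0.1666] sides 0.052 0.056 ang 35.4
white [0.553  0.2484] sides 0.027 0.059 ang 15.400000000000006
white [0.5479 0.3216] sides 0.057 0.054 ang 61.8
turn ax,ay,az [ 0.     0.651 -0.002] | then shift x,y,z mm [   6.   211.2 -590. ] | q6 -0.15 open 1.0 yaw now 72.7
[0.20038464 0.64404618 0.24123   ]
-28.393164695658186 331.70924154335205
619 333validation failed for argument at $[0]...
validation failed for argument at $[0]...
validation failed for argument at $[0]...
validation failed for argument at $[0]...
validation failed for argument at $[0]...
validation failed for argument at $[0]...
```

View pics/a1s.png

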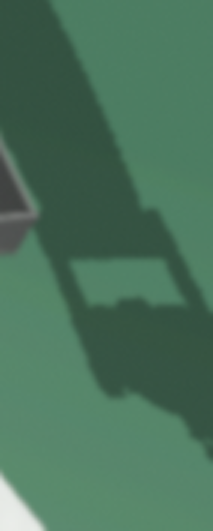

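The arm didn't move, and the crop shows only its shadow. Rows evidently need every key.

```bash
python3 -m inch '[{"ax":0,"ay":0.11,"az":0,"x":0,"y":0,"z":0,"hand":-0.2},{"ax":0,"ay":0.11,"az":0,"x":0,"y":0,"z":0,"hand":-0.2},{"ax":0,"ay":0.11,"az":0,"x":0,"y":0,"z":0,"hand":-0.2},{"ax":0,"ay":0.11,"az":0,"x":0,"y":0,"z":0,"hand":-0.2},{"ax":0,"ay":0.11,"az":0,"x":0,"y":0,"z":0,"hand":-0.2}]' 60
python3 -m inch '[{"ax":0,"ay":0.1,"az":0,"x":0,"y":0,"z":0,"hand":-0.2},{"ax":0,"ay":0,"az":0,"x":0,"y":0,"z":-30,"hand":-0.2},{"ax":0,"ay":0,"az":0,"x":0,"y":0,"z":-30,"hand":-0.2},{"ax":0,"ay":0,"az":0,"x":0,"y":0,"z":-30,"hand":-0.2},{"ax":0,"ay":0,"az":0,"x":0,"y":0,"z":-30,"hand":-0.2}]'
python3 -c "
from h import *
plan(.547,.1666,.16,35.4)"
```

```text
time: 0.62
eef_pos: [0.2005, 0.6443, 0.2419]
tcp_rot: [0.663, 0.247, -0.247, -0.662]
contact_force: [-0.0, -0.7, 0.1]
opening: 0.602
time: 1.03
eef_pos: [0.2705, 0.5456, 0.2419]
tcp_rot: [0.674, 0.216, -0.216, -0.673]
contact_force: [0.7, -0.5, 0.0]
opening: 0.603
turn ax,ay,az [ 0.     0.002 -0.001] | then shift x,y,z mm [   5.8   81.9 -469.1] | q6 0.32 open 0.6 yaw now 35.5
```

```bash
python3 -m inch '[{"ax":0,"ay":0,"az":0,"x":0,"y":0,"z":-40,"hand":-0.2},{"ax":0,"ay":0,"az":0,"x":0,"y":0,"z":-40,"hand":-0.2},{"ax":0,"ay":0,"az":0,"x":0,"y":0,"z":-40,"hand":-0.2},{"ax":0,"ay":0,"az":0,"x":0,"y":0,"z":-40,"hand":-0.2},{"ax":0,"ay":0,"az":0,"x":0,"y":0,"z":-40,"hand":-0.2}]'
python3 -m inch '[{"ax":0,"ay":0,"az":0,"x":0,"y":0,"z":-40,"hand":-0.2},{"ax":0,"ay":0,"az":0,"x":0,"y":0,"z":-40,"hand":-0.2},{"ax":0,"ay":0,"az":0,"x":0,"y":0,"z":-40,"hand":-0.2},{"ax":0,"ay":0,"az":0,"x":0,"y":0,"z":-40,"hand":-0.2},{"ax":0,"ay":0,"az":0,"x":0,"y":0,"z":-40,"hand":-0.2}]'
python3 -m inch '[{"ax":0,"ay":0,"az":0,"x":0,"y":0,"z":-40,"hand":-0.2},{"ax":0,"ay":0,"az":0,"x":6,"y":20,"z":-30,"hand":-0.2},{"ax":0,"ay":0,"az":0,"x":0,"y":40,"z":0,"hand":-0.2},{"ax":0,"ay":0,"az":0,"x":0,"y":40,"z":0,"hand":-0.2},{"ax":0,"ay":0,"az":0,"x":0,"y":0,"z":0,"hand":-0.2}]'
python3 -c "
from h import *
c=look('a2.png'); plan(.547,.1666,.03,35.4)
p=get_state()['eef_pos']; print(p,proj(c,p))
s=snap('scene'); u,v=map(int,proj(s,p)); print(u,v)
cv2.imwrite('pics/a2s.png',cv2.resize(s['img'][v-70:v+80,u-130:u+80,::-1],None,fx=3.5,fy=3.5,interpolation=2))
"
```

```text
time: 1.45
eef_pos: [0.3868, 0.3821, 0.2423]
tcp_rot: [0.673, 0.216, -0.215, -0.673]
contact_force: [0.9, -0.4, 0.8]
opening: 0.599
time: 1.87
eef_pos: [0.503, 0.2192, 0.2424]
tcp_rot: [-0.673, -0.215, 0.215, 0.674]
contact_force: [0.8, 0.8, 0.1]
opening: 0.602
time: 2.28
eef_pos: [0.5422, 0.1658, 0.1331]
tcp_rot: [-0.673, -0.209, 0.221, 0.675]
contact_force: [-2.0, -0.0, -1.5]
opening: 0.596
white [0.4342 0.1628] sides 0.057 0.052 ang 62.2
white [0.4478 0.3417] sides 0.057 0.043 ang 74.5
white [0.5474 0.3466] sides 0.04 0.016 ang 87.8
white [0.553  0.1565] sides 0.029 0.054 ang 35.4
turn ax,ay,az [-0.006  0.    -0.01 ] | then shift x,y,z mm [  2.4 107.2  -1.7] | q6 -0.5 open 0.6 yaw now 35.4
[0.54406577 0.16659149 0.13715697] [177.62452973 203.68986305]
323 257
```

View pics/a2s.png

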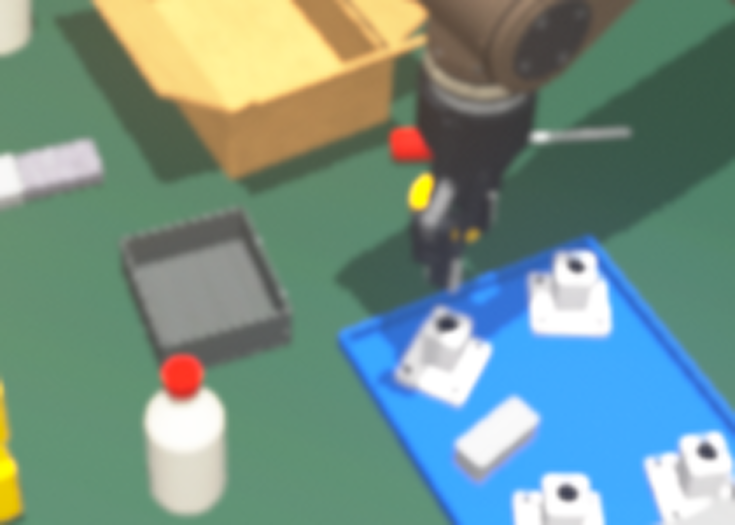

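The gripper hangs over casting C2 (crop 447,325) and the jaws look aligned. I'll check the boss positions from the hole pixels in this second view.

```bash
python3 -c "
from h import *
import pickle
s=pickle.load(open('scene0.pkl','rb'))
for u,v in[(447,325),(575,266),(568,493),(707,451)]: print(ray(s,193+u/3.5,187+v/3.5,.054).round(4))
plan(.547,.1666,.03,35.4)"
```

```text
[0.5449 0.1679 0.054 ]
[0.4318 0.1634 0.054 ]
[0.545  0.3227 0.054 ]
[0.443  0.3378 0.054 ]
turn ax,ay,az [-0.002  0.001 -0.004] | then shift x,y,z mm [ -0.  110.9  -0.8] | q6 -0.5 open 0.6 yaw now 35.5
```

```bash
python3 -m inch '[{"ax":0,"ay":0,"az":0,"x":0,"y":30,"z":0,"hand":-0.2},{"ax":0,"ay":0,"az":0,"x":0,"y":30,"z":0,"hand":-0.2},{"ax":0,"ay":0,"az":0,"x":0,"y":25,"z":0,"hand":-0.2},{"ax":0,"ay":0,"az":0,"x":0,"y":15,"z":0,"hand":-0.2},{"ax":0,"ay":0,"az":0,"x":0,"y":10,"z":0,"hand":-0.2}]'
python3 -m inch '[{"ax":0,"ay":0,"az":0,"x":0,"y":0,"z":0,"hand":-0.2},{"ax":0,"ay":0,"az":0,"x":0,"y":0,"z":0,"hand":1},{"ax":0,"ay":0,"az":0,"x":0,"y":0,"z":0,"hand":1},{"ax":0,"ay":0,"az":0,"x":0,"y":0,"z":0,"hand":1},{"ax":0,"ay":0,"az":0,"x":0,"y":0,"z":0,"hand":1}]' 60
python3 -m inch '[{"ax":0,"ay":0,"az":0,"x":0,"y":0,"z":0,"hand":1},{"ax":0,"ay":0,"az":0,"x":0,"y":0,"z":0,"hand":1},{"ax":0,"ay":0,"az":0,"x":0,"y":-10,"z":0,"hand":1},{"ax":0,"ay":0,"az":0,"x":0,"y":-30,"z":0,"hand":1},{"ax":0,"ay":0,"az":0,"x":0,"y":-35,"z":0,"hand":1}]'
python3 -m inch '[{"ax":0,"ay":0,"az":0,"x":0,"y":-40,"z":0,"hand":1},{"ax":0,"ay":0,"az":0,"x":0,"y":-40,"z":0,"hand":1},{"ax":0,"ay":0,"az":0,"x":0,"y":-40,"z":0,"hand":1},{"ax":0,"ay":0,"az":0,"x":0,"y":0,"z":0,"hand":1},{"ax":0,"ay":0,"az":0,"x":0,"y":0,"z":0,"hand":1}]'
python3 -c "
from h import *
plan(.5615,-.243,.21,91)
plan(.5615,-.243,.035,91)"
```

```text
time: 2.8
eef_pos: [0.5491, 0.1682, 0.0338]
tcp_rot: [0.674, 0.217, -0.215, -0.673]
contact_force: [-0.7, -0.2, 0.2]
opening: 0.602
time: 3.22
eef_pos: [0.5501, 0.1679, 0.0352]
tcp_rot: [0.674, 0.217, -0.214, -0.673]
contact_force: [0.3, 1.0, 6.1]
opening: 0.318
time: 3.63
eef_pos: [0.5451, 0.167, 0.1057]
tcp_rot: [-0.673, -0.213, 0.218, 0.674]
contact_force: [0.7, -0.4, -0.7]
opening: 0.314
time: 4.05
eef_pos: [0.5494, 0.1676, 0.2318]
tcp_rot: [0.674, 0.218, -0.213, -0.673]
contact_force: [-0.3, -0.3, -1.4]
opening: 0.318
turn ax,ay,az [ 0.007 -0.969  0.004] | then shift x,y,z mm [-410.8   21.8   -5. ] | q6 -0.5 open 0.32 yaw now 35.5
turn ax,ay,az [ 0.007 -0.969  0.004] | then shift x,y,z mm [-410.8  196.8   -5. ] | q6 -0.5 open 0.32 yaw now 35.5
```

```bash
python3 -m inch '[{"ax":0,"ay":-0.12,"az":0,"x":0,"y":0,"z":0,"hand":1},{"ax":0,"ay":-0.12,"az":0,"x":0,"y":0,"z":0,"hand":1},{"ax":0,"ay":-0.12,"az":0,"x":0,"y":0,"z":0,"hand":1},{"ax":0,"ay":-0.12,"az":0,"x":0,"y":0,"z":0,"hand":1},{"ax":0,"ay":-0.12,"az":0,"x":0,"y":0,"z":0,"hand":1}]'
python3 -m inch '[{"ax":0,"ay":-0.12,"az":0,"x":0,"y":0,"z":0,"hand":1},{"ax":0,"ay":-0.12,"az":0,"x":0,"y":0,"z":0,"hand":1},{"ax":0,"ay":-0.12,"az":0,"x":0,"y":0,"z":0,"hand":1},{"ax":0,"ay":0,"az":0,"x":-30,"y":0,"z":0,"hand":1},{"ax":0,"ay":0,"az":0,"x":-40,"y":0,"z":0,"hand":1}]'
python3 -m inch '[{"ax":0,"ay":0,"az":0,"x":-40,"y":0,"z":0,"hand":1},{"ax":0,"ay":0,"az":0,"x":-40,"y":0,"z":0,"hand":1},{"ax":0,"ay":0,"az":0,"x":-40,"y":0,"z":0,"hand":1},{"ax":0,"ay":0,"az":0,"x":-40,"y":0,"z":0,"hand":1},{"ax":0,"ay":0,"az":0,"x":-40,"y":0,"z":0,"hand":1}]'
python3 -m inch '[{"ax":0,"ay":0,"az":0,"x":-40,"y":0,"z":0,"hand":1},{"ax":0,"ay":0,"az":0,"x":-40,"y":0,"z":0,"hand":1},{"ax":0,"ay":0,"az":0,"x":-40,"y":0,"z":0,"hand":1},{"ax":0,"ay":0,"az":0,"x":-20,"y":0,"z":-5,"hand":1},{"ax":0,"ay":0,"az":0,"x":0,"y":0,"z":0,"hand":1}]'
python3 -c "
from h import *
plan(.5615,-.243,.042,91)
s=snap('scene'); p=get_state()['eef_pos'];u,v=map(int,proj(s,p)); print(u,v)
cv2.imwrite('pics/a3s.png',cv2.resize(s['img'][v-60:v+130,u-110:u+110,::-1],None,fx=3,fy=3,interpolation=2))"
```

```text
time: 4.47
eef_pos: [0.5462, 0.1672, 0.2246]
tcp_rot: [-0.578, -0.405, 0.408, 0.579]
contact_force: [-0.4, -0.3, -1.1]
opening: 0.321
time: 4.88
eef_pos: [0.5466, 0.0988, 0.2247]
tcp_rot: [-0.495, -0.502, 0.504, 0.498]
contact_force: [1.6, -0.8, -2.1]
opening: 0.319
time: 5.3
eef_pos: [0.5482, -0.1039, 0.2248]
tcp_rot: [-0.496, -0.501, 0.503, 0.499]
contact_force: [0.3, -0.2, -1.0]
opening: 0.316
time: 5.72
eef_pos: [0.5549, -0.2464, 0.2247]
tcp_rot: [-0.498, -0.5, 0.501, 0.5]
contact_force: [-0.1, 0.8, -0.9]
opening: 0.318
turn ax,ay,az [-0.003 -0.014  0.001] | then shift x,y,z mm [  3.2 182.7  -6.7] | q6 -2.16 open 0.32 yaw now 90.2
246 138
```

View pics/a3s.png

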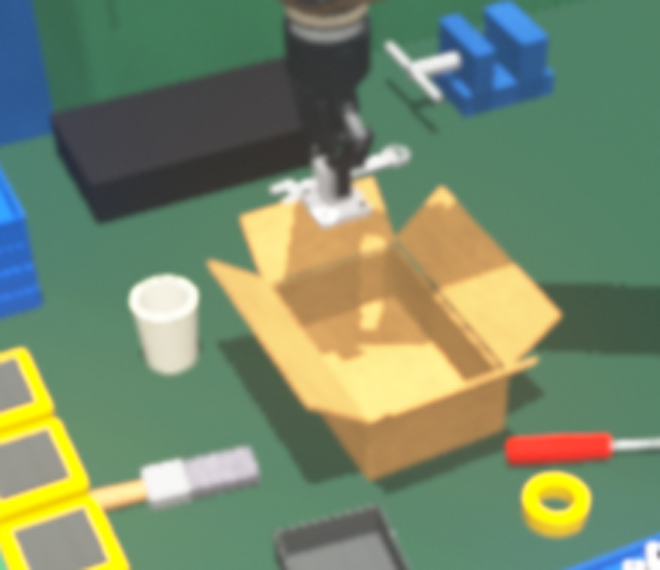

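The casting is held over the carton, and the paper cup and wrench are clear. I'll cross-check the carton centre with the rim corners at crop (278,290), (388,245), (508,365) and (370,418).

```bash
python3 -c "
from h import *
import pickle
s=pickle.load(open('scene0.pkl','rb'))
q=[ray(s,136+u/3,78+v/3,.076).round(4) for u,v in[(278,290),(388,245),(508,365),(370,418)]]
print(q,np.mean(q,0))"
python3 -m inch '[{"ax":0,"ay":0,"az":0,"x":0,"y":35,"z":-6,"hand":1},{"ax":0,"ay":0,"az":0,"x":4,"y":35,"z":0,"hand":1},{"ax":0,"ay":0,"az":0,"x":0,"y":20,"z":0,"hand":1},{"ax":0,"ay":0,"az":0,"x":0,"y":0,"z":0,"hand":1},{"ax":0,"ay":0,"az":0,"x":0,"y":0,"z":0,"hand":1}]'
python3 -c "
from h import *
plan(.5615,-.243,.042,91)"
```

```text
[array([ 0.5991, -0.2871,  0.076 ]), array([ 0.467 , -0.3041,  0.076 ]), array([ 0.4458, -0.0867,  0.076 ]), array([ 0.5955, -0.0805,  0.076 ])] [ 0.52685 -0.1896   0.076  ]
time: 6.18
eef_pos: [0.5607, -0.2362, 0.1349]
tcp_rot: [-0.496, -0.502, 0.503, 0.5]
contact_force: [1.1, -1.1, -0.5]
opening: 0.322
turn ax,ay,az [-0.005 -0.008  0.003] | then shift x,y,z mm [-6.8 92.9 -0.7] | q6 -2.15 open 0.32 yaw now 90.5
```

```bash
python3 -m inch '[{"ax":0,"ay":0,"az":0,"x":-5,"y":30,"z":0,"hand":1},{"ax":0,"ay":0,"az":0,"x":0,"y":30,"z":0,"hand":1},{"ax":0,"ay":0,"az":0,"x":0,"y":20,"z":0,"hand":1},{"ax":0,"ay":0,"az":0,"x":0,"y":12,"z":0,"hand":1},{"ax":0,"ay":0,"az":0,"x":0,"y":0,"z":0,"hand":1}]'
python3 -m inch '[{"ax":0,"ay":0,"az":0,"x":0,"y":0,"z":0,"hand":1},{"ax":0,"ay":0,"az":0,"x":0,"y":0,"z":0,"hand":-0.2},{"ax":0,"ay":0,"az":0,"x":0,"y":0,"z":0,"hand":-0.2},{"ax":0,"ay":0,"az":0,"x":0,"y":0,"z":0,"hand":-0.2},{"ax":0,"ay":0,"az":0,"x":0,"y":0,"z":0,"hand":-0.2}]'
python3 -m inch '[{"ax":0,"ay":0,"az":0,"x":0,"y":-30,"z":0,"hand":-0.2},{"ax":0,"ay":0,"az":0,"x":0,"y":-40,"z":0,"hand":-0.2},{"ax":0,"ay":0,"az":0,"x":0,"y":-40,"z":0,"hand":-0.2},{"ax":0,"ay":0,"az":0,"x":0,"y":-40,"z":0,"hand":-0.2},{"ax":0,"ay":0,"az":0,"x":0,"y":-35,"z":0,"hand":-0.2}]'
python3 -c "
from h import *
c=look(); cv2.imwrite('pics/a4.png',cv2.resize(c['img'][150:280,100:380,::-1],None,fx=2.8,fy=2.8,interpolation=2))
plan(.433,.163,.15,62)
plan(.433,.163,.15,-28)"
```

```text
time: 6.6
eef_pos: [0.5614, -0.2425, 0.044]
tcp_rot: [-0.497, -0.502, 0.502, 0.499]
contact_force: [-0.6, -0.1, -1.9]
opening: 0.315
time: 7.02
eef_pos: [0.5631, -0.244, 0.047]
tcp_rot: [0.499, 0.502, -0.502, -0.497]
contact_force: [0.2, -0.4, 0.2]
opening: 0.599
time: 7.43
eef_pos: [0.5625, -0.2437, 0.234]
tcp_rot: [0.499, 0.502, -0.502, -0.497]
contact_force: [0.9, -0.2, 1.9]
opening: 0.597
white [0.434  0.1628] sides 0.057 0.054 ang 61.7
white [0.446 0.337] sides 0.057 0.053 ang 71.1
white [0.553  0.2484] sides 0.027 0.059 ang 15.400000000000006
white [0.5479 0.3216] sides 0.057 0.054 ang 61.8
turn ax,ay,az [ 0.016  0.497 -0.006] | then shift x,y,z mm [298.4  93.1 309. ] | q6 -2.15 open 0.6 yaw now 90.5
turn ax,ay,az [ 0.008 -1.074 -0.016] | then shift x,y,z mm [ 309.    93.1 -298.4] | q6 -2.15 open 0.6 yaw now 90.5
```

View pics/a4.png

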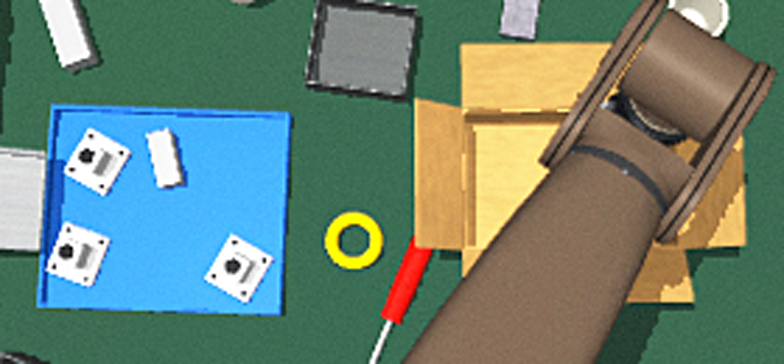

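The tray now holds three castings and the bar, at crop (97,160), (78,253), (238,267) and (165,157). The arm hides the first casting in the carton. Next is C4.

```bash
python3 -m inch '[{"ax":0,"ay":0.1,"az":0,"x":0,"y":0,"z":0,"hand":-0.2},{"ax":0,"ay":0.1,"az":0,"x":0,"y":0,"z":0,"hand":-0.2},{"ax":0,"ay":0.1,"az":0,"x":0,"y":0,"z":0,"hand":-0.2},{"ax":0,"ay":0.1,"az":0,"x":0,"y":0,"z":0,"hand":-0.2},{"ax":0,"ay":0.1,"az":0,"x":0,"y":0,"z":0,"hand":-0.2}]'
python3 -m inch '[{"ax":0,"ay":0,"az":0,"x":27,"y":0,"z":28,"hand":-0.2},{"ax":0,"ay":0,"az":0,"x":27,"y":0,"z":28,"hand":-0.2},{"ax":0,"ay":0,"az":0,"x":27,"y":0,"z":28,"hand":-0.2},{"ax":0,"ay":0,"az":0,"x":27,"y":0,"z":28,"hand":-0.2},{"ax":0,"ay":0,"az":0,"x":27,"y":0,"z":28,"hand":-0.2}]'
python3 -m inch '[{"ax":0,"ay":0,"az":0,"x":27,"y":0,"z":28,"hand":-0.2},{"ax":0,"ay":0,"az":0,"x":27,"y":0,"z":28,"hand":-0.2},{"ax":0,"ay":0,"az":0,"x":27,"y":0,"z":28,"hand":-0.2},{"ax":0,"ay":0,"az":0,"x":27,"y":0,"z":28,"hand":-0.2},{"ax":0,"ay":0,"az":0,"x":27,"y":0,"z":28,"hand":-0.2}]'
python3 -m inch '[{"ax":0,"ay":0,"az":0,"x":27,"y":0,"z":28,"hand":-0.2},{"ax":0,"ay":0,"az":0,"x":0,"y":40,"z":0,"hand":-0.2},{"ax":0,"ay":0,"az":0,"x":0,"y":40,"z":0,"hand":-0.2},{"ax":0,"ay":0,"az":0,"x":0,"y":10,"z":0,"hand":-0.2},{"ax":0,"ay":0,"az":0,"x":0,"y":0,"z":0,"hand":-0.2}]'
python3 -c "
from h import *
c=look('a5.png')
plan(.433,.163,.036,62)"
```

```text
time: 7.9
eef_pos: [0.5622, -0.2435, 0.2307]
tcp_rot: [0.608, 0.362, -0.362, -0.607]
contact_force: [-0.5, 0.2, 1.0]
opening: 0.602
time: 8.32
eef_pos: [0.5017, -0.0569, 0.2305]
tcp_rot: [0.607, 0.363, -0.363, -0.607]
contact_force: [-0.2, 0.3, -0.3]
opening: 0.599
time: 8.73
eef_pos: [0.442, 0.1283, 0.2308]
tcp_rot: [0.607, 0.364, -0.363, -0.607]
contact_force: [0.7, 0.9, 0.8]
opening: 0.6
time: 9.15
eef_pos: [0.4281, 0.1635, 0.137]
tcp_rot: [-0.606, -0.361, 0.366, 0.608]
contact_force: [0.3, -0.2, 1.3]
opening: 0.6
white [0.4426 0.1521] sides 0.03 0.041 ang 58.2
white [0.4493 0.3491] sides 0.063 0.032 ang 89.0
white [0.553  0.2484] sides 0.027 0.059 ang 15.400000000000006
white [0.5479 0.3216] sides 0.057 0.054 ang 61.8
turn ax,ay,az [-0.002 -0.003 -0.002] | then shift x,y,z mm [  0.9 103.6  -2.7] | q6 -0.94 open 0.6 yaw now 61.8
```

```bash
python3 -m inch '[{"ax":0,"ay":0,"az":0,"x":0,"y":30,"z":-2,"hand":-0.2},{"ax":0,"ay":0,"az":0,"x":0,"y":30,"z":0,"hand":-0.2},{"ax":0,"ay":0,"az":0,"x":0,"y":25,"z":0,"hand":-0.2},{"ax":0,"ay":0,"az":0,"x":0,"y":17,"z":0,"hand":-0.2},{"ax":0,"ay":0,"az":0,"x":0,"y":0,"z":0,"hand":-0.2}]'
python3 -m inch '[{"ax":0,"ay":0,"az":0,"x":0,"y":0,"z":0,"hand":-0.2},{"ax":0,"ay":0,"az":0,"x":0,"y":0,"z":0,"hand":1},{"ax":0,"ay":0,"az":0,"x":0,"y":0,"z":0,"hand":1},{"ax":0,"ay":0,"az":0,"x":0,"y":0,"z":0,"hand":1},{"ax":0,"ay":0,"az":0,"x":0,"y":0,"z":0,"hand":1}]' 60
python3 -m inch '[{"ax":0,"ay":0,"az":0,"x":0,"y":0,"z":0,"hand":1},{"ax":0,"ay":0,"az":0,"x":0,"y":0,"z":0,"hand":1},{"ax":0,"ay":0,"az":0,"x":0,"y":-10,"z":0,"hand":1},{"ax":0,"ay":0,"az":0,"x":0,"y":-30,"z":0,"hand":1},{"ax":0,"ay":0,"az":0,"x":0,"y":-35,"z":0,"hand":1}]'
python3 -m inch '[{"ax":0,"ay":0,"az":0,"x":0,"y":-40,"z":0,"hand":1},{"ax":0,"ay":0,"az":0,"x":0,"y":-40,"z":0,"hand":1},{"ax":0,"ay":0,"az":0,"x":0,"y":-40,"z":0,"hand":1},{"ax":0,"ay":0,"az":0,"x":0,"y":0,"z":0,"hand":1},{"ax":0,"ay":0,"az":0,"x":0,"y":0,"z":0,"hand":1}]'
python3 -c "
from h import *
plan(.561,-.142,.21,91)"
```

```text
time: 9.62
eef_pos: [0.4325, 0.1621, 0.0374]
tcp_rot: [-0.607, -0.362, 0.364, 0.607]
contact_force: [-0.3, 0.2, -0.5]
opening: 0.606
time: 10.03
eef_pos: [0.4353, 0.1631, 0.0412]
tcp_rot: [0.608, 0.365, -0.361, -0.606]
contact_force: [0.1, -0.9, 7.3]
opening: 0.316
time: 10.45
eef_pos: [0.4301, 0.1625, 0.1124]
tcp_rot: [-0.606, -0.361, 0.365, 0.608]
contact_force: [0.8, -1.1, -1.4]
opening: 0.314
time: 10.87
eef_pos: [0.434, 0.1632, 0.2373]
tcp_rot: [0.608, 0.366, -0.361, -0.606]
contact_force: [-0.2, 0.7, -1.1]
opening: 0.318
turn ax,ay,az [ 0.007 -0.509  0.003] | then shift x,y,z mm [-307.3   27.3 -121.6] | q6 -0.94 open 0.32 yaw now 61.8
```

```bash
python3 -m inch '[{"ax":0,"ay":-0.1,"az":0,"x":0,"y":0,"z":0,"hand":1},{"ax":0,"ay":-0.1,"az":0,"x":0,"y":0,"z":0,"hand":1},{"ax":0,"ay":-0.1,"az":0,"x":0,"y":0,"z":0,"hand":1},{"ax":0,"ay":-0.1,"az":0,"x":0,"y":0,"z":0,"hand":1},{"ax":0,"ay":-0.11,"az":0,"x":0,"y":0,"z":0,"hand":1}]'
python3 -m inch '[{"ax":0,"ay":0,"az":0,"x":-34,"y":0,"z":-13,"hand":1},{"ax":0,"ay":0,"az":0,"x":-34,"y":0,"z":-14,"hand":1},{"ax":0,"ay":0,"az":0,"x":-34,"y":0,"z":-13,"hand":1},{"ax":0,"ay":0,"az":0,"x":-34,"y":0,"z":-14,"hand":1},{"ax":0,"ay":0,"az":0,"x":-34,"y":0,"z":-13,"hand":1}]'
python3 -m inch '[{"ax":0,"ay":0,"az":0,"x":-34,"y":0,"z":-14,"hand":1},{"ax":0,"ay":0,"az":0,"x":-34,"y":0,"z":-13,"hand":1},{"ax":0,"ay":0,"az":0,"x":-34,"y":0,"z":-14,"hand":1},{"ax":0,"ay":0,"az":0,"x":-34,"y":0,"z":-13,"hand":1},{"ax":0,"ay":0,"az":0,"x":0,"y":0,"z":0,"hand":1}]'
python3 -m inch '[{"ax":0,"ay":0,"az":0,"x":0,"y":35,"z":0,"hand":1},{"ax":0,"ay":0,"az":0,"x":0,"y":35,"z":0,"hand":1},{"ax":0,"ay":0,"az":0,"x":0,"y":20,"z":0,"hand":1},{"ax":0,"ay":0,"az":0,"x":0,"y":0,"z":0,"hand":1},{"ax":0,"ay":0,"az":0,"x":0,"y":0,"z":0,"hand":1}]'
python3 -c "
from h import *
plan(.561,-.142,.048,91)"
```

```text
time: 11.28
eef_pos: [0.431, 0.1627, 0.2309]
tcp_rot: [-0.493, -0.504, 0.507, 0.495]
contact_force: [0.8, 0.5, -1.5]
opening: 0.314
time: 11.7
eef_pos: [0.5017, -0.0071, 0.231]
tcp_rot: [-0.494, -0.504, 0.505, 0.497]
contact_force: [0.7, 0.6, -2.0]
opening: 0.314
time: 12.12
eef_pos: [0.5595, -0.146, 0.2309]
tcp_rot: [-0.496, -0.502, 0.504, 0.497]
contact_force: [-0.4, -0.3, -1.2]
opening: 0.314
time: 12.53
eef_pos: [0.5572, -0.1397, 0.1405]
tcp_rot: [-0.493, -0.504, 0.505, 0.498]
contact_force: [0.7, -0.1, -0.3]
opening: 0.315
turn ax,ay,az [-0.006  0.001  0.003] | then shift x,y,z mm [-2.4 92.5 -3.8] | q6 -2.01 open 0.31 yaw now 91.1
```

```bash
python3 -m inch '[{"ax":0,"ay":0,"az":0,"x":-2,"y":30,"z":-2,"hand":1},{"ax":0,"ay":0,"az":0,"x":0,"y":30,"z":0,"hand":1},{"ax":0,"ay":0,"az":0,"x":0,"y":20,"z":0,"hand":1},{"ax":0,"ay":0,"az":0,"x":0,"y":12,"z":0,"hand":1},{"ax":0,"ay":0,"az":0,"x":0,"y":0,"z":0,"hand":1}]'
python3 -m inch '[{"ax":0,"ay":0,"az":0,"x":0,"y":0,"z":0,"hand":1},{"ax":0,"ay":0,"az":0,"x":0,"y":0,"z":0,"hand":-0.2},{"ax":0,"ay":0,"az":0,"x":0,"y":0,"z":0,"hand":-0.2},{"ax":0,"ay":0,"az":0,"x":0,"y":0,"z":0,"hand":-0.2},{"ax":0,"ay":0,"az":0,"x":0,"y":0,"z":0,"hand":-0.2}]'
python3 -m inch '[{"ax":0,"ay":0,"az":0,"x":0,"y":-30,"z":0,"hand":-0.2},{"ax":0,"ay":0,"az":0,"x":0,"y":-40,"z":0,"hand":-0.2},{"ax":0,"ay":0,"az":0,"x":0,"y":-40,"z":0,"hand":-0.2},{"ax":0,"ay":0,"az":0,"x":0,"y":-40,"z":0,"hand":-0.2},{"ax":0,"ay":0,"az":0,"x":0,"y":-30,"z":0,"hand":-0.2}]'
python3 -c "
from h import *
c=look()
plan(.4445,.337,.15,-18)
plan(.546,.322,.15,-28)
plan(.546,.322,.15,62)"
```

```text
time: 12.95
eef_pos: [0.5602, -0.1422, 0.0499]
tcp_rot: [-0.494, -0.504, 0.505, 0.497]
contact_force: [-0.8, 0.2, -1.4]
opening: 0.316
time: 13.37
eef_pos: [0.5623, -0.1433, 0.053]
tcp_rot: [0.496, 0.505, -0.504, -0.494]
contact_force: [0.4, 0.1, -1.5]
opening: 0.599
time: 13.78
eef_pos: [0.5622, -0.1432, 0.2362]
tcp_rot: [0.497, 0.505, -0.504, -0.494]
contact_force: [1.4, 0.0, 0.6]
opening: 0.599
white [0.446 0.337] sides 0.057 0.053 ang 71.1
white [0.553  0.2484] sides 0.027 0.059 ang 15.400000000000006
white [0.5479 0.3216] sides 0.057 0.054 ang 61.8
turn ax,ay,az [ 0.009 -1.238 -0.015] | then shift x,y,z mm [ 263.4   93.1 -420.6] | q6 -2.01 open 0.6 yaw now 91.1
turn ax,ay,az [ 0.01  -1.064 -0.014] | then shift x,y,z mm [ 235.8   93.1 -402.9] | q6 -2.01 open 0.6 yaw now 91.1
turn ax,ay,az [ 0.016  0.507 -0.003] | then shift x,y,z mm [402.9  93.1 235.8] | q6 -2.01 open 0.6 yaw now 91.1
```

```bash
python3 -m inch '[{"ax":0,"ay":0.12,"az":0,"x":0,"y":0,"z":0,"hand":-0.2},{"ax":0,"ay":0.12,"az":0,"x":0,"y":0,"z":0,"hand":-0.2},{"ax":0,"ay":0.12,"az":0,"x":0,"y":0,"z":0,"hand":-0.2},{"ax":0,"ay":0.12,"az":0,"x":0,"y":0,"z":0,"hand":-0.2},{"ax":0,"ay":0.12,"az":0,"x":0,"y":0,"z":0,"hand":-0.2}]'
python3 -m inch '[{"ax":0,"ay":0.12,"az":0,"x":0,"y":0,"z":0,"hand":-0.2},{"ax":0,"ay":0.12,"az":0,"x":0,"y":0,"z":0,"hand":-0.2},{"ax":0,"ay":0.12,"az":0,"x":0,"y":0,"z":0,"hand":-0.2},{"ax":0,"ay":0.12,"az":0,"x":0,"y":0,"z":0,"hand":-0.2},{"ax":0,"ay":0.12,"az":0,"x":0,"y":0,"z":0,"hand":-0.2}]'
python3 -m inch '[{"ax":0,"ay":0.12,"az":0,"x":0,"y":0,"z":0,"hand":-0.2},{"ax":0,"ay":0.12,"az":0,"x":0,"y":0,"z":0,"hand":-0.2},{"ax":0,"ay":0.12,"az":0,"x":0,"y":0,"z":0,"hand":-0.2},{"ax":0,"ay":0.12,"az":0,"x":0,"y":0,"z":0,"hand":-0.2},{"ax":0,"ay":0.12,"az":0,"x":0,"y":0,"z":0,"hand":-0.2}]'
python3 -m inch '[{"ax":0,"ay":0.12,"az":0,"x":0,"y":0,"z":0,"hand":-0.2},{"ax":0,"ay":0.12,"az":0,"x":0,"y":0,"z":0,"hand":-0.2},{"ax":0,"ay":0.04,"az":0,"x":0,"y":0,"z":0,"hand":-0.2},{"ax":0,"ay":0,"az":0,"x":-18,"y":0,"z":32,"hand":-0.2},{"ax":0,"ay":0,"az":0,"x":-18,"y":0,"z":32,"hand":-0.2}]'
python3 -m inch '[{"ax":0,"ay":0,"az":0,"x":-20,"y":0,"z":33,"hand":-0.2},{"ax":0,"ay":0,"az":0,"x":-20,"y":0,"z":33,"hand":-0.2},{"ax":0,"ay":0,"az":0,"x":-20,"y":0,"z":33,"hand":-0.2},{"ax":0,"ay":0,"az":0,"x":-20,"y":0,"z":33,"hand":-0.2},{"ax":0,"ay":0,"az":0,"x":-20,"y":0,"z":33,"hand":-0.2}]'
python3 -c "
from h import *
plan(.546,.322,.15,-28)"
```

```text
time: 14.25
eef_pos: [0.5613, -0.1429, 0.2317]
tcp_rot: [0.624, 0.334, -0.334, -0.623]
contact_force: [-0.7, -0.9, 0.3]
opening: 0.601
time: 14.67
eef_pos: [0.5613, -0.1428, 0.2316]
tcp_rot: [0.694, 0.135, -0.134, -0.694]
contact_force: [-0.3, 0.7, -0.4]
opening: 0.598
time: 15.08
eef_pos: [0.5613, -0.1429, 0.2316]
tcp_rot: [0.703, -0.076, 0.077, -0.703]
contact_force: [0.2, -0.3, 0.2]
opening: 0.598
time: 15.5
eef_pos: [0.5598, -0.0701, 0.2316]
tcp_rot: [0.686, -0.173, 0.174, -0.686]
contact_force: [0.5, 0.0, -0.2]
opening: 0.597
time: 15.92
eef_pos: [0.5489, 0.125, 0.2318]
tcp_rot: [-0.686, 0.172, -0.172, 0.686]
contact_force: [0.0, 0.2, 0.1]
opening: 0.597
turn ax,ay,az [-0.001 -0.002  0.001] | then shift x,y,z mm [-95.1  81.8 172.6] | q6 0.53 open 0.6 yaw now -28.1
```

```bash
python3 -m inch '[{"ax":0,"ay":0,"az":0,"x":-19,"y":0,"z":34,"hand":-0.2},{"ax":0,"ay":0,"az":0,"x":-19,"y":0,"z":34,"hand":-0.2},{"ax":0,"ay":0,"az":0,"x":-19,"y":0,"z":35,"hand":-0.2},{"ax":0,"ay":0,"az":0,"x":-19,"y":0,"z":35,"hand":-0.2},{"ax":0,"ay":0,"az":0,"x":-19,"y":0,"z":35,"hand":-0.2}]'
python3 -m inch '[{"ax":0,"ay":0,"az":0,"x":0,"y":40,"z":0,"hand":-0.2},{"ax":0,"ay":0,"az":0,"x":0,"y":40,"z":0,"hand":-0.2},{"ax":0,"ay":0,"az":0,"x":0,"y":15,"z":0,"hand":-0.2},{"ax":0,"ay":0,"az":0,"x":0,"y":0,"z":0,"hand":-0.2},{"ax":0,"ay":0,"az":0,"x":0,"y":0,"z":0,"hand":-0.2}]'
python3 -c "
from h import *
c=look()
plan(.546,.322,.036,-28)
s=snap('scene'); p=get_state()['eef_pos'];u,v=map(int,proj(s,p)); print(u,v,p)
cv2.imwrite('pics/a6s.png',cv2.resize(s['img'][v-50:v+90,u-110:u+90,::-1],None,fx=3.5,fy=3.5,interpolation=2))"
```

```text
time: 16.33
eef_pos: [0.5468, 0.3226, 0.2317]
tcp_rot: [-0.686, 0.172, -0.172, 0.686]
contact_force: [1.8, -0.0, -0.8]
opening: 0.598
time: 16.75
eef_pos: [0.5467, 0.3204, 0.1356]
tcp_rot: [0.686, -0.172, 0.171, -0.686]
contact_force: [-0.9, -0.3, 1.0]
opening: 0.596
white [0.4462 0.3366] sides 0.056 0.053 ang 72.3
white [0.5539 0.2492] sides 0.025 0.06 ang 14.299999999999997
white [0.5477 0.3217] sides 0.057 0.054 ang 61.8
turn ax,ay,az [-0.002 -0.002  0.001] | then shift x,y,z mm [ -2.3 101.7   0.2] | q6 0.86 open 0.6 yaw now -28.1
358 306 [0.54867881 0.32094125 0.13891275]
```

View pics/a6s.png

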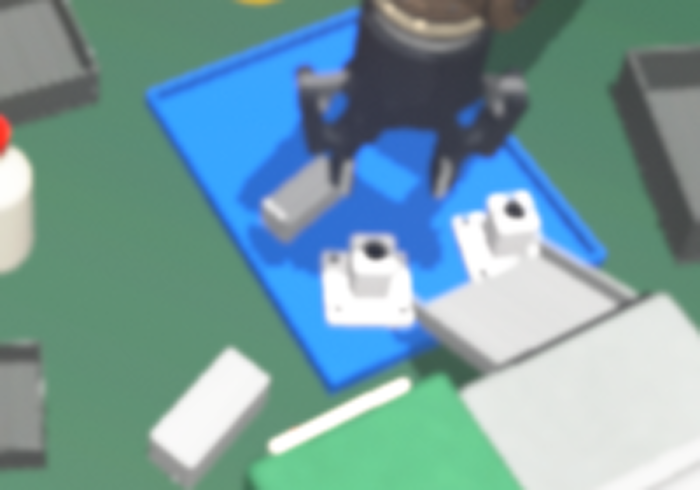

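The jaws straddle C1 (crop 375,250) and are clear of the chute and the bar. Descend and grip.

```bash
python3 -m inch '[{"ax":0,"ay":0,"az":0,"x":-2,"y":30,"z":0,"hand":-0.2},{"ax":0,"ay":0,"az":0,"x":0,"y":30,"z":0,"hand":-0.2},{"ax":0,"ay":0,"az":0,"x":0,"y":25,"z":0,"hand":-0.2},{"ax":0,"ay":0,"az":0,"x":0,"y":17,"z":0,"hand":-0.2},{"ax":0,"ay":0,"az":0,"x":0,"y":0,"z":0,"hand":-0.2}]'
python3 -m inch '[{"ax":0,"ay":0,"az":0,"x":0,"y":0,"z":0,"hand":-0.2},{"ax":0,"ay":0,"az":0,"x":0,"y":0,"z":0,"hand":1},{"ax":0,"ay":0,"az":0,"x":0,"y":0,"z":0,"hand":1},{"ax":0,"ay":0,"az":0,"x":0,"y":0,"z":0,"hand":1},{"ax":0,"ay":0,"az":0,"x":0,"y":0,"z":0,"hand":1}]' 60
python3 -m inch '[{"ax":0,"ay":0,"az":0,"x":0,"y":0,"z":0,"hand":1},{"ax":0,"ay":0,"az":0,"x":0,"y":0,"z":0,"hand":1},{"ax":0,"ay":0,"az":0,"x":0,"y":-10,"z":0,"hand":1},{"ax":0,"ay":0,"az":0,"x":0,"y":-30,"z":0,"hand":1},{"ax":0,"ay":0,"az":0,"x":0,"y":-35,"z":0,"hand":1}]'
python3 -m inch '[{"ax":0,"ay":0,"az":0,"x":0,"y":-40,"z":0,"hand":1},{"ax":0,"ay":0,"az":0,"x":0,"y":-40,"z":0,"hand":1},{"ax":0,"ay":0,"az":0,"x":0,"y":-40,"z":0,"hand":1},{"ax":0,"ay":0,"az":0,"x":0,"y":0,"z":0,"hand":1},{"ax":0,"ay":0,"az":0,"x":0,"y":0,"z":0,"hand":1}]'
python3 -c "
from h import *
plan(.499,-.242,.21,91)
plan(.499,-.242,.21,1)"
```

```text
time: 17.27
eef_pos: [0.5443, 0.3207, 0.0324]
tcp_rot: [0.687, -0.173, 0.171, -0.685]
contact_force: [-1.1, -0.3, -0.1]
opening: 0.599
time: 17.68
eef_pos: [0.5477, 0.3223, 0.0377]
tcp_rot: [-0.685, 0.17, -0.174, 0.687]
contact_force: [0.2, -0.1, 7.0]
opening: 0.317
time: 18.1
eef_pos: [0.5428, 0.3205, 0.1072]
tcp_rot: [0.687, -0.174, 0.17, -0.684]
contact_force: [0.3, 1.0, -1.8]
opening: 0.319
time: 18.52
eef_pos: [0.5468, 0.3222, 0.2342]
tcp_rot: [-0.684, 0.169, -0.174, 0.688]
contact_force: [0.5, 0.5, -1.6]
opening: 0.315
turn ax,ay,az [-8.000e-03  1.063e+00  1.000e-03] | then shift x,y,z mm [563.3  24.2 -57.6] | q6 0.86 open 0.32 yaw now -28.1
turn ax,ay,az [-0.005 -0.508  0.007] | then shift x,y,z mm [ -57.6   24.2 -563.3] | q6 0.86 open 0.32 yaw now -28.1
```

```bash
python3 -m inch '[{"ax":0,"ay":0.118,"az":0,"x":0,"y":0,"z":0,"hand":1},{"ax":0,"ay":0.118,"az":0,"x":0,"y":0,"z":0,"hand":1},{"ax":0,"ay":0.118,"az":0,"x":0,"y":0,"z":0,"hand":1},{"ax":0,"ay":0.118,"az":0,"x":0,"y":0,"z":0,"hand":1},{"ax":0,"ay":0.118,"az":0,"x":0,"y":0,"z":0,"hand":1}]'
python3 -m inch '[{"ax":0,"ay":0.118,"az":0,"x":0,"y":0,"z":0,"hand":1},{"ax":0,"ay":0.118,"az":0,"x":0,"y":0,"z":0,"hand":1},{"ax":0,"ay":0.118,"az":0,"x":0,"y":0,"z":0,"hand":1},{"ax":0,"ay":0.118,"az":0,"x":0,"y":0,"z":0,"hand":1},{"ax":0,"ay":0,"az":0,"x":30,"y":0,"z":-3,"hand":1}]'
python3 -m inch '[{"ax":0,"ay":0,"az":0,"x":40,"y":0,"z":-4,"hand":1},{"ax":0,"ay":0,"az":0,"x":40,"y":0,"z":-4,"hand":1},{"ax":0,"ay":0,"az":0,"x":40,"y":0,"z":-4,"hand":1},{"ax":0,"ay":0,"az":0,"x":40,"y":0,"z":-4,"hand":1},{"ax":0,"ay":0,"az":0,"x":40,"y":0,"z":-4,"hand":1}]'
python3 -m inch '[{"ax":0,"ay":0,"az":0,"x":40,"y":0,"z":-4,"hand":1},{"ax":0,"ay":0,"az":0,"x":40,"y":0,"z":-4,"hand":1},{"ax":0,"ay":0,"az":0,"x":40,"y":0,"z":-4,"hand":1},{"ax":0,"ay":0,"az":0,"x":40,"y":0,"z":-4,"hand":1},{"ax":0,"ay":0,"az":0,"x":40,"y":0,"z":-4,"hand":1}]'
python3 -m inch '[{"ax":0,"ay":0,"az":0,"x":40,"y":0,"z":-4,"hand":1},{"ax":0,"ay":0,"az":0,"x":40,"y":0,"z":-4,"hand":1},{"ax":0,"ay":0,"az":0,"x":40,"y":0,"z":-4,"hand":1},{"ax":0,"ay":0,"az":0,"x":10,"y":0,"z":-3,"hand":1},{"ax":0,"ay":0,"az":0,"x":0,"y":0,"z":0,"hand":1}]'
python3 -c "
from h import *
plan(.499,-.242,.044,91)
c=snap('top'); cv2.imwrite('pics/a7.png',cv2.resize(c['img'][150:280,230:380,::-1],None,fx=4,fy=4,interpolation=2))"
```

```text
time: 18.93
eef_pos: [0.5438, 0.3209, 0.2263]
tcp_rot: [0.607, -0.367, 0.364, -0.604]
contact_force: [0.0, 0.1, -1.2]
opening: 0.315
time: 19.35
eef_pos: [0.5413, 0.2939, 0.2264]
tcp_rot: [0.505, -0.497, 0.494, -0.503]
contact_force: [-0.1, -1.0, -1.9]
opening: 0.314
time: 19.77
eef_pos: [0.5243, 0.0896, 0.2267]
tcp_rot: [0.506, -0.497, 0.494, -0.503]
contact_force: [-0.8, 0.7, -0.2]
opening: 0.315
time: 20.18
eef_pos: [0.508, -0.1104, 0.2269]
tcp_rot: [0.505, -0.497, 0.494, -0.504]
contact_force: [0.5, -0.2, -1.9]
opening: 0.313
time: 20.6
eef_pos: [0.4955, -0.2415, 0.2269]
tcp_rot: [0.504, -0.498, 0.495, -0.503]
contact_force: [-0.0, -0.1, -1.0]
opening: 0.316
turn ax,ay,az [ 0.004 -0.004 -0.002] | then shift x,y,z mm [  0.6 182.9   3.5] | q6 0.92 open 0.32 yaw now -89.2
```

View pics/a7.png

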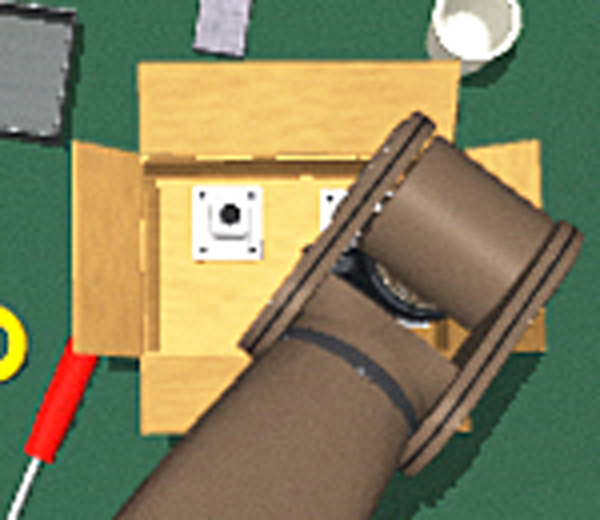

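Two castings stand neatly in the carton at crop (228,222) and (345,215). Lowering the third at the near right.

```bash
python3 -m inch '[{"ax":0,"ay":0,"az":0,"x":0,"y":35,"z":3,"hand":1},{"ax":0,"ay":0,"az":0,"x":0,"y":35,"z":0,"hand":1},{"ax":0,"ay":0,"az":0,"x":0,"y":35,"z":0,"hand":1},{"ax":0,"ay":0,"az":0,"x":0,"y":35,"z":0,"hand":1},{"ax":0,"ay":0,"az":0,"x":0,"y":0,"z":0,"hand":1}]'
python3 -m inch '[{"ax":0,"ay":0,"az":0,"x":0,"y":20,"z":0,"hand":1},{"ax":0,"ay":0,"az":0,"x":0,"y":15,"z":0,"hand":1},{"ax":0,"ay":0,"az":0,"x":0,"y":5,"z":0,"hand":1},{"ax":0,"ay":0,"az":0,"x":0,"y":0,"z":0,"hand":1},{"ax":0,"ay":0,"az":0,"x":0,"y":0,"z":0,"hand":1}]'
python3 -m inch '[{"ax":0,"ay":0,"az":0,"x":0,"y":0,"z":0,"hand":1},{"ax":0,"ay":0,"az":0,"x":0,"y":0,"z":0,"hand":-0.2},{"ax":0,"ay":0,"az":0,"x":0,"y":0,"z":0,"hand":-0.2},{"ax":0,"ay":0,"az":0,"x":0,"y":0,"z":0,"hand":-0.2},{"ax":0,"ay":0,"az":0,"x":0,"y":0,"z":0,"hand":-0.2}]'
python3 -m inch '[{"ax":0,"ay":0,"az":0,"x":0,"y":-30,"z":0,"hand":-0.2},{"ax":0,"ay":0,"az":0,"x":0,"y":-40,"z":0,"hand":-0.2},{"ax":0,"ay":0,"az":0,"x":0,"y":-40,"z":0,"hand":-0.2},{"ax":0,"ay":0,"az":0,"x":0,"y":-40,"z":0,"hand":-0.2},{"ax":0,"ay":0,"az":0,"x":0,"y":-35,"z":0,"hand":-0.2}]'
python3 -c "
from h import *
c=look()
plan(.4445,.337,.15,-18,half=False)
plan(.4445,.337,.15,162,half=False)"
```

```text
time: 21.07
eef_pos: [0.4949, -0.2335, 0.0804]
tcp_rot: [0.506, -0.501, 0.489, -0.504]
contact_force: [-1.8, 0.1, -2.3]
opening: 0.315
time: 21.48
eef_pos: [0.501, -0.239, 0.0506]
tcp_rot: [-0.505, 0.495, -0.496, 0.505]
contact_force: [0.4, 0.4, -0.8]
opening: 0.317
time: 21.9
eef_pos: [0.5007, -0.2397, 0.05]
tcp_rot: [-0.504, 0.495, -0.496, 0.504]
contact_force: [0.1, -0.4, 0.3]
opening: 0.602
time: 22.32
eef_pos: [0.5005, -0.2396, 0.2374]
tcp_rot: [-0.504, 0.495, -0.496, 0.505]
contact_force: [0.5, -0.0, 0.4]
opening: 0.594
white [0.4461 0.3369] sides 0.056 0.054 ang 72.3
white [0.553  0.2484] sides 0.027 0.059 ang 15.400000000000006
turn ax,ay,az [-0.005 -1.239  0.016] | then shift x,y,z mm [-235.1   96.1  532.1] | q6 0.92 open 0.6 yaw now -89.0
turn ax,ay,az [-0.018  1.903 -0.006] | then shift x,y,z mm [ 235.1   96.1 -532.1] | q6 0.92 open 0.6 yaw now -89.0
```

```bash
python3 -m inch '[{"ax":0,"ay":-0.124,"az":0,"x":0,"y":0,"z":0,"hand":-0.2},{"ax":0,"ay":-0.124,"az":0,"x":0,"y":0,"z":0,"hand":-0.2},{"ax":0,"ay":-0.124,"az":0,"x":0,"y":0,"z":0,"hand":-0.2},{"ax":0,"ay":-0.124,"az":0,"x":0,"y":0,"z":0,"hand":-0.2},{"ax":0,"ay":-0.124,"az":0,"x":0,"y":0,"z":0,"hand":-0.2}]'
python3 -m inch '[{"ax":0,"ay":-0.124,"az":0,"x":0,"y":0,"z":0,"hand":-0.2},{"ax":0,"ay":-0.124,"az":0,"x":0,"y":0,"z":0,"hand":-0.2},{"ax":0,"ay":-0.124,"az":0,"x":0,"y":0,"z":0,"hand":-0.2},{"ax":0,"ay":-0.124,"az":0,"x":0,"y":0,"z":0,"hand":-0.2},{"ax":0,"ay":-0.124,"az":0,"x":0,"y":0,"z":0,"hand":-0.2}]'
python3 -m inch '[{"ax":0,"ay":0,"az":0,"x":-15,"y":0,"z":35,"hand":-0.2},{"ax":0,"ay":0,"az":0,"x":-15,"y":0,"z":35,"hand":-0.2},{"ax":0,"ay":0,"az":0,"x":-15,"y":0,"z":35,"hand":-0.2},{"ax":0,"ay":0,"az":0,"x":-15,"y":0,"z":35,"hand":-0.2},{"ax":0,"ay":0,"az":0,"x":-15,"y":0,"z":35,"hand":-0.2}]'
python3 -m inch '[{"ax":0,"ay":0,"az":0,"x":-16,"y":0,"z":36,"hand":-0.2},{"ax":0,"ay":0,"az":0,"x":-16,"y":0,"z":36,"hand":-0.2},{"ax":0,"ay":0,"az":0,"x":-16,"y":0,"z":36,"hand":-0.2},{"ax":0,"ay":0,"az":0,"x":-16,"y":0,"z":36,"hand":-0.2},{"ax":0,"ay":0,"az":0,"x":-16,"y":0,"z":36,"hand":-0.2}]'
python3 -m inch '[{"ax":0,"ay":0,"az":0,"x":-16,"y":0,"z":35,"hand":-0.2},{"ax":0,"ay":0,"az":0,"x":-16,"y":0,"z":35,"hand":-0.2},{"ax":0,"ay":0,"az":0,"x":-16,"y":0,"z":35,"hand":-0.2},{"ax":0,"ay":0,"az":0,"x":-16,"y":0,"z":36,"hand":-0.2},{"ax":0,"ay":0,"az":0,"x":-16,"y":0,"z":36,"hand":-0.2}]'
python3 -m inch '[{"ax":0,"ay":0,"az":0,"x":0,"y":40,"z":0,"hand":-0.2},{"ax":0,"ay":0,"az":0,"x":0,"y":40,"z":0,"hand":-0.2},{"ax":0,"ay":0,"az":0,"x":0,"y":10,"z":0,"hand":-0.2},{"ax":0,"ay":0,"az":0,"x":0,"y":0,"z":0,"hand":-0.2},{"ax":0,"ay":0,"az":0,"x":0,"y":0,"z":0,"hand":-0.2}]'
python3 -c "
from h import *
c=look()
plan(.4445,.337,.037,-18)"
```

```text
time: 22.78
eef_pos: [0.5002, -0.2394, 0.2342]
tcp_rot: [-0.632, 0.316, -0.316, 0.632]
contact_force: [0.4, -0.5, 0.3]
opening: 0.603
time: 23.2
eef_pos: [0.5002, -0.2394, 0.2341]
tcp_rot: [-0.699, 0.108, -0.108, 0.699]
contact_force: [-0.2, 0.4, 0.6]
opening: 0.599
time: 23.62
eef_pos: [0.4823, -0.0483, 0.2342]
tcp_rot: [-0.698, 0.11, -0.111, 0.698]
contact_force: [-0.0, 0.4, 0.7]
opening: 0.6
time: 24.03
eef_pos: [0.4615, 0.1479, 0.2344]
tcp_rot: [-0.698, 0.11, -0.111, 0.699]
contact_force: [0.7, -0.4, 0.3]
opening: 0.6
time: 24.45
eef_pos: [0.4399, 0.341, 0.2343]
tcp_rot: [-0.698, 0.11, -0.11, 0.699]
contact_force: [1.4, 0.5, -0.4]
opening: 0.603
time: 24.87
eef_pos: [0.4408, 0.3389, 0.1447]
tcp_rot: [0.699, -0.111, 0.11, -0.698]
contact_force: [0.8, -0.3, 0.5]
opening: 0.606
white [0.4467 0.3365] sides 0.056 0.054 ang 74.5
white [0.553  0.2484] sides 0.027 0.059 ang 15.400000000000006
turn ax,ay,az [-0.002  0.     0.002] | then shift x,y,z mm [  3.2 109.3  -1.4] | q6 0.79 open 0.61 yaw now -18.0
```

```bash
python3 -m inch '[{"ax":0,"ay":0,"az":0,"x":3,"y":30,"z":-1,"hand":-0.2},{"ax":0,"ay":0,"az":0,"x":0,"y":30,"z":0,"hand":-0.2},{"ax":0,"ay":0,"az":0,"x":0,"y":25,"z":0,"hand":-0.2},{"ax":0,"ay":0,"az":0,"x":0,"y":15,"z":0,"hand":-0.2},{"ax":0,"ay":0,"az":0,"x":0,"y":7,"z":0,"hand":-0.2}]'
python3 -m inch '[{"ax":0,"ay":0,"az":0,"x":0,"y":0,"z":0,"hand":-0.2},{"ax":0,"ay":0,"az":0,"x":0,"y":0,"z":0,"hand":1},{"ax":0,"ay":0,"az":0,"x":0,"y":0,"z":0,"hand":1},{"ax":0,"ay":0,"az":0,"x":0,"y":0,"z":0,"hand":1},{"ax":0,"ay":0,"az":0,"x":0,"y":0,"z":0,"hand":1}]' 60
python3 -m inch '[{"ax":0,"ay":0,"az":0,"x":0,"y":0,"z":0,"hand":1},{"ax":0,"ay":0,"az":0,"x":0,"y":0,"z":0,"hand":1},{"ax":0,"ay":0,"az":0,"x":0,"y":-10,"z":0,"hand":1},{"ax":0,"ay":0,"az":0,"x":0,"y":-30,"z":0,"hand":1},{"ax":0,"ay":0,"az":0,"x":0,"y":-35,"z":0,"hand":1}]'
python3 -m inch '[{"ax":0,"ay":0,"az":0,"x":0,"y":-40,"z":0,"hand":1},{"ax":0,"ay":0,"az":0,"x":0,"y":-40,"z":0,"hand":1},{"ax":0,"ay":0,"az":0,"x":0,"y":-40,"z":0,"hand":1},{"ax":0,"ay":0,"az":0,"x":0,"y":0,"z":0,"hand":1},{"ax":0,"ay":0,"az":0,"x":0,"y":0,"z":0,"hand":1}]'
python3 -c "
from h import *
plan(.499,-.142,.21,-89,half=False)"
```

```text
time: 25.33
eef_pos: [0.444, 0.337, 0.0376]
tcp_rot: [-0.698, 0.11, -0.111, 0.699]
contact_force: [-0.4, -0.8, 0.1]
opening: 0.596
time: 25.75
eef_pos: [0.4453, 0.3383, 0.0402]
tcp_rot: [-0.697, 0.109, -0.112, 0.7]
contact_force: [1.2, 0.2, 5.5]
opening: 0.316
time: 26.17
eef_pos: [0.4405, 0.336, 0.1106]
tcp_rot: [0.7, -0.112, 0.108, -0.697]
contact_force: [1.0, 0.3, -2.3]
opening: 0.313
time: 26.58
eef_pos: [0.4443, 0.338, 0.2366]
tcp_rot: [-0.697, 0.108, -0.112, 0.7]
contact_force: [-0.3, 0.1, -1.8]
opening: 0.317
turn ax,ay,az [-8.000e-03  1.241e+00  1.000e-03] | then shift x,y,z mm [480.9  26.6  46.3] | q6 0.78 open 0.32 yaw now -17.9
```

```bash
python3 -m inch '[{"ax":0,"ay":0.124,"az":0,"x":0,"y":0,"z":0,"hand":1},{"ax":0,"ay":0.124,"az":0,"x":0,"y":0,"z":0,"hand":1},{"ax":0,"ay":0.124,"az":0,"x":0,"y":0,"z":0,"hand":1},{"ax":0,"ay":0.124,"az":0,"x":0,"y":0,"z":0,"hand":1},{"ax":0,"ay":0.124,"az":0,"x":0,"y":0,"z":0,"hand":1}]'
python3 -m inch '[{"ax":0,"ay":0.124,"az":0,"x":0,"y":0,"z":0,"hand":1},{"ax":0,"ay":0.124,"az":0,"x":0,"y":0,"z":0,"hand":1},{"ax":0,"ay":0.124,"az":0,"x":0,"y":0,"z":0,"hand":1},{"ax":0,"ay":0.124,"az":0,"x":0,"y":0,"z":0,"hand":1},{"ax":0,"ay":0.124,"az":0,"x":0,"y":0,"z":0,"hand":1}]'
python3 -m inch '[{"ax":0,"ay":0,"az":0,"x":40,"y":0,"z":4,"hand":1},{"ax":0,"ay":0,"az":0,"x":40,"y":0,"z":4,"hand":1},{"ax":0,"ay":0,"az":0,"x":40,"y":0,"z":4,"hand":1},{"ax":0,"ay":0,"az":0,"x":40,"y":0,"z":4,"hand":1},{"ax":0,"ay":0,"az":0,"x":40,"y":0,"z":4,"hand":1}]'
python3 -m inch '[{"ax":0,"ay":0,"az":0,"x":40,"y":0,"z":4,"hand":1},{"ax":0,"ay":0,"az":0,"x":40,"y":0,"z":4,"hand":1},{"ax":0,"ay":0,"az":0,"x":40,"y":0,"z":4,"hand":1},{"ax":0,"ay":0,"az":0,"x":40,"y":0,"z":4,"hand":1},{"ax":0,"ay":0,"az":0,"x":40,"y":0,"z":4,"hand":1}]'
python3 -m inch '[{"ax":0,"ay":0,"az":0,"x":40,"y":0,"z":4,"hand":1},{"ax":0,"ay":0,"az":0,"x":40,"y":0,"z":3,"hand":1},{"ax":0,"ay":0,"az":0,"x":0,"y":0,"z":0,"hand":1},{"ax":0,"ay":0,"az":0,"x":0,"y":0,"z":0,"hand":1},{"ax":0,"ay":0,"az":0,"x":0,"y":0,"z":0,"hand":1}]'
python3 -c "
from h import *
plan(.499,-.142,.046,-89,half=False)"
```

```text
time: 27.0
eef_pos: [0.4415, 0.3365, 0.2295]
tcp_rot: [0.632, -0.321, 0.319, -0.629]
contact_force: [0.2, 0.4, -0.7]
opening: 0.319
time: 27.42
eef_pos: [0.4415, 0.3365, 0.2295]
tcp_rot: [0.505, -0.498, 0.496, -0.501]
contact_force: [0.8, 0.1, -1.8]
opening: 0.316
time: 27.83
eef_pos: [0.4648, 0.136, 0.2298]
tcp_rot: [0.506, -0.496, 0.494, -0.503]
contact_force: [1.6, -0.4, -1.7]
opening: 0.317
time: 28.25
eef_pos: [0.4885, -0.0633, 0.2299]
tcp_rot: [0.505, -0.497, 0.494, -0.504]
contact_force: [-0.0, 0.4, -1.5]
opening: 0.317
time: 28.67
eef_pos: [0.4974, -0.1411, 0.2303]
tcp_rot: [0.505, -0.497, 0.494, -0.504]
contact_force: [-0.3, 0.3, -1.4]
opening: 0.312
turn ax,ay,az [ 0.004 -0.    -0.003] | then shift x,y,z mm [  1.  184.3   1.5] | q6 1.08 open 0.31 yaw now -89.0
```

```bash
python3 -m inch '[{"ax":0,"ay":0,"az":0,"x":1,"y":35,"z":2,"hand":1},{"ax":0,"ay":0,"az":0,"x":0,"y":35,"z":0,"hand":1},{"ax":0,"ay":0,"az":0,"x":0,"y":35,"z":0,"hand":1},{"ax":0,"ay":0,"az":0,"x":0,"y":35,"z":0,"hand":1},{"ax":0,"ay":0,"az":0,"x":0,"y":0,"z":0,"hand":1}]'
python3 -m inch '[{"ax":0,"ay":0,"az":0,"x":0,"y":20,"z":0,"hand":1},{"ax":0,"ay":0,"az":0,"x":0,"y":15,"z":0,"hand":1},{"ax":0,"ay":0,"az":0,"x":0,"y":6,"z":0,"hand":1},{"ax":0,"ay":0,"az":0,"x":0,"y":0,"z":0,"hand":1},{"ax":0,"ay":0,"az":0,"x":0,"y":0,"z":0,"hand":1}]'
python3 -m inch '[{"ax":0,"ay":0,"az":0,"x":0,"y":0,"z":0,"hand":1},{"ax":0,"ay":0,"az":0,"x":0,"y":0,"z":0,"hand":-0.2},{"ax":0,"ay":0,"az":0,"x":0,"y":0,"z":0,"hand":-0.2},{"ax":0,"ay":0,"az":0,"x":0,"y":0,"z":0,"hand":-0.2},{"ax":0,"ay":0,"az":0,"x":0,"y":0,"z":0,"hand":-0.2}]'
python3 -m inch '[{"ax":0,"ay":0,"az":0,"x":0,"y":-30,"z":0,"hand":-0.2},{"ax":0,"ay":0,"az":0,"x":0,"y":-40,"z":0,"hand":-0.2},{"ax":0,"ay":0,"az":0,"x":0,"y":-40,"z":0,"hand":-0.2},{"ax":0,"ay":0,"az":0,"x":0,"y":-40,"z":0,"hand":-0.2},{"ax":0,"ay":0,"az":0,"x":0,"y":-35,"z":0,"hand":-0.2}]'
python3 -c "
from h import *
c=look(z=.029)
plan(.551,.245,.15,105,half=False)
plan(.551,.245,.15,-75,half=False)"
```

```text
time: 29.08
eef_pos: [0.4946, -0.1379, 0.0841]
tcp_rot: [0.507, -0.501, 0.489, -0.503]
contact_force: [-1.8, 0.4, -2.5]
opening: 0.314
time: 29.5
eef_pos: [0.5013, -0.1424, 0.0526]
tcp_rot: [-0.505, 0.495, -0.496, 0.505]
contact_force: [-0.4, 0.5, -1.1]
opening: 0.312
time: 29.92
eef_pos: [0.5011, -0.1431, 0.052]
tcp_rot: [-0.504, 0.495, -0.496, 0.505]
contact_force: [0.5, -0.4, -0.5]
opening: 0.602
time: 30.33
eef_pos: [0.5008, -0.1429, 0.2394]
tcp_rot: [-0.504, 0.495, -0.496, 0.505]
contact_force: [-0.1, 0.4, -0.6]
opening: 0.598
white [0.5508 0.2446] sides 0.026 0.059 ang 15.400000000000006
turn ax,ay,az [-0.013  2.898 -0.019] | then shift x,y,z mm [ 364.2   97.8 -145.9] | q6 1.08 open 0.6 yaw now -89.0
turn ax,ay,az [-0.013 -0.244  0.009] | then shift x,y,z mm [-364.2   97.8  145.9] | q6 1.08 open 0.6 yaw now -89.0
```

```bash
python3 -m inch '[{"ax":0,"ay":-0.12,"az":0,"x":0,"y":0,"z":0,"hand":-0.2},{"ax":0,"ay":-0.124,"az":0,"x":0,"y":0,"z":0,"hand":-0.2},{"ax":0,"ay":0,"az":0,"x":-36,"y":0,"z":14,"hand":-0.2},{"ax":0,"ay":0,"az":0,"x":-36,"y":0,"z":14,"hand":-0.2},{"ax":0,"ay":0,"az":0,"x":-36,"y":0,"z":14,"hand":-0.2}]'
python3 -m inch '[{"ax":0,"ay":0,"az":0,"x":-36,"y":0,"z":15,"hand":-0.2},{"ax":0,"ay":0,"az":0,"x":-36,"y":0,"z":15,"hand":-0.2},{"ax":0,"ay":0,"az":0,"x":-36,"y":0,"z":15,"hand":-0.2},{"ax":0,"ay":0,"az":0,"x":-37,"y":0,"z":15,"hand":-0.2},{"ax":0,"ay":0,"az":0,"x":-37,"y":0,"z":15,"hand":-0.2}]'
python3 -m inch '[{"ax":0,"ay":0,"az":0,"x":-37,"y":0,"z":15,"hand":-0.2},{"ax":0,"ay":0,"az":0,"x":-37,"y":0,"z":14,"hand":-0.2},{"ax":0,"ay":0,"az":0,"x":0,"y":40,"z":0,"hand":-0.2},{"ax":0,"ay":0,"az":0,"x":0,"y":40,"z":0,"hand":-0.2},{"ax":0,"ay":0,"az":0,"x":0,"y":0,"z":0,"hand":-0.2}]'
python3 -c "
from h import *
s=snap('scene','a8s.png'); p=get_state()['eef_pos'];u,v=map(int,proj(s,p))
h=cv2.cvtColor(s['img'],cv2.COLOR_RGB2HSV); m=((h[...,1]<60)&(h[...,2]>110)).astype(np.uint8); m[:290]=0;m[345:]=0;m[:,:310]=0;m[:,365:]=0
for k in cv2.findContours(m,cv2.RETR_EXTERNAL,cv2.CHAIN_APPROX_NONE)[0]:
    if cv2.contourArea(k)>40: b=cv2.minAreaRect(k); print(b,ray(s,*b[0],.022).round(4))
plan(.551,.245,.021,-75)"
```

```text
time: 30.8
eef_pos: [0.5132, -0.027, 0.2363]
tcp_rot: [-0.56, 0.431, -0.431, 0.561]
contact_force: [0.7, -0.3, 0.2]
opening: 0.598
time: 31.22
eef_pos: [0.5385, 0.1695, 0.2363]
tcp_rot: [-0.561, 0.43, -0.431, 0.561]
contact_force: [0.1, -0.4, 0.2]
opening: 0.596
time: 31.63
eef_pos: [0.5418, 0.246, 0.1471]
tcp_rot: [0.566, -0.434, 0.426, -0.557]
contact_force: [-1.7, -1.9, -2.6]
opening: 0.598
((333.9653625488281, 311.84649658203125), (12.242595672607422, 24.48518943786621), 50.710594177246094) [0.5514 0.2464 0.022 ]
turn ax,ay,az [ 0.012  0.001 -0.   ] | then shift x,y,z mm [  2.8 129.8   6.8] | q6 1.56 open 0.6 yaw now -75.0
```

```bash
python3 -m inch '[{"ax":0,"ay":0,"az":0,"x":0,"y":35,"z":0,"hand":-0.2},{"ax":0,"ay":0,"az":0,"x":0,"y":35,"z":0,"hand":-0.2},{"ax":0,"ay":0,"az":0,"x":0,"y":25,"z":0,"hand":-0.2},{"ax":0,"ay":0,"az":0,"x":0,"y":15,"z":0,"hand":-0.2},{"ax":0,"ay":0,"az":0,"x":0,"y":0,"z":0,"hand":-0.2}]'
python3 -m inch '[{"ax":0,"ay":0,"az":0,"x":0,"y":0,"z":0,"hand":-0.2},{"ax":0,"ay":0,"az":0,"x":0,"y":0,"z":0,"hand":-0.2},{"ax":0,"ay":0,"az":0,"x":0,"y":0,"z":0,"hand":-0.2},{"ax":0,"ay":0,"az":0,"x":0,"y":0,"z":0,"hand":-0.2},{"ax":0,"ay":0,"az":0,"x":0,"y":0,"z":0,"hand":-0.2}]'
python3 -c "
from h import *
plan(.551,.245,.021,-75)"
```

```text
time: 32.1
eef_pos: [0.5465, 0.2455, 0.0448]
tcp_rot: [0.562, -0.432, 0.43, -0.56]
contact_force: [-0.3, -0.3, 1.1]
opening: 0.599
time: 32.52
eef_pos: [0.5484, 0.2468, 0.048]
tcp_rot: [-0.56, 0.43, -0.431, 0.562]
contact_force: [0.6, -0.8, -0.3]
opening: 0.6
turn ax,ay,az [-0.003 -0.     0.   ] | then shift x,y,z mm [ 2.4 27.   2. ] | q6 1.56 open 0.6 yaw now -75.0
```

```bash
python3 -m inch '[{"ax":0,"ay":0,"az":0,"x":2,"y":15,"z":2,"hand":-0.2},{"ax":0,"ay":0,"az":0,"x":0,"y":12,"z":0,"hand":-0.2},{"ax":0,"ay":0,"az":0,"x":0,"y":0,"z":0,"hand":-0.2},{"ax":0,"ay":0,"az":0,"x":0,"y":0,"z":0,"hand":-0.2},{"ax":0,"ay":0,"az":0,"x":0,"y":0,"z":0,"hand":1}]' 60
python3 -m inch '[{"ax":0,"ay":0,"az":0,"x":0,"y":0,"z":0,"hand":1},{"ax":0,"ay":0,"az":0,"x":0,"y":0,"z":0,"hand":1},{"ax":0,"ay":0,"az":0,"x":0,"y":0,"z":0,"hand":1},{"ax":0,"ay":0,"az":0,"x":0,"y":0,"z":0,"hand":1},{"ax":0,"ay":0,"az":0,"x":0,"y":0,"z":0,"hand":1}]'
python3 -m inch '[{"ax":0,"ay":0,"az":0,"x":0,"y":-10,"z":0,"hand":1},{"ax":0,"ay":0,"az":0,"x":0,"y":-30,"z":0,"hand":1},{"ax":0,"ay":0,"az":0,"x":0,"y":-40,"z":0,"hand":1},{"ax":0,"ay":0,"az":0,"x":0,"y":-40,"z":0,"hand":1},{"ax":0,"ay":0,"az":0,"x":0,"y":-40,"z":0,"hand":1}]'
python3 -c "
from h import *
plan(.674,.035,.17,-90,half=False)"
```

```text
time: 32.93
eef_pos: [0.5498, 0.2452, 0.0193]
tcp_rot: [0.561, -0.43, 0.43, -0.561]
contact_force: [0.1, -0.4, 0.0]
opening: 0.474
time: 33.35
eef_pos: [0.5506, 0.2453, 0.0202]
tcp_rot: [-0.561, 0.43, -0.431, 0.561]
contact_force: [-0.3, 0.2, 4.1]
opening: 0.278
time: 33.77
eef_pos: [0.5486, 0.2449, 0.1799]
tcp_rot: [0.562, -0.431, 0.43, -0.56]
contact_force: [0.5, 0.2, -2.3]
opening: 0.275
turn ax,ay,az [0.003 0.262 0.   ] | then shift x,y,z mm [209.9   9.9 125.4] | q6 1.56 open 0.28 yaw now -75.0
```

```bash
python3 -m inch '[{"ax":0,"ay":0.12,"az":0,"x":0,"y":0,"z":0,"hand":1},{"ax":0,"ay":0.12,"az":0,"x":0,"y":0,"z":0,"hand":1},{"ax":0,"ay":0,"az":0,"x":30,"y":0,"z":18,"hand":1},{"ax":0,"ay":0,"az":0,"x":30,"y":0,"z":18,"hand":1},{"ax":0,"ay":0,"az":0,"x":30,"y":0,"z":18,"hand":1}]'
python3 -m inch '[{"ax":0,"ay":0,"az":0,"x":30,"y":0,"z":18,"hand":1},{"ax":0,"ay":0,"az":0,"x":30,"y":0,"z":18,"hand":1},{"ax":0,"ay":0,"az":0,"x":30,"y":0,"z":18,"hand":1},{"ax":0,"ay":0,"az":0,"x":30,"y":0,"z":18,"hand":1},{"ax":0,"ay":0,"az":0,"x":0,"y":0,"z":0,"hand":1}]'
python3 -m inch '[{"ax":0,"ay":0,"az":0,"x":0,"y":40,"z":0,"hand":1},{"ax":0,"ay":0,"az":0,"x":0,"y":30,"z":0,"hand":1},{"ax":0,"ay":0,"az":0,"x":0,"y":20,"z":0,"hand":1},{"ax":0,"ay":0,"az":0,"x":0,"y":0,"z":0,"hand":1},{"ax":0,"ay":0,"az":0,"x":0,"y":0,"z":0,"hand":1}]'
python3 -c "
from h import *
plan(.674,.035,.026,-90,half=False)
s=snap('scene'); p=get_state()['eef_pos'];u,v=map(int,proj(s,p)); print(u,v,p)
cv2.imwrite('pics/a9s.png',cv2.resize(s['img'][v-60:v+80,u-90:u+110,::-1],None,fx=3.5,fy=3.5,interpolation=2))"
```

```text
time: 34.18
eef_pos: [0.6052, 0.1559, 0.1788]
tcp_rot: [0.506, -0.494, 0.494, -0.505]
contact_force: [0.1, 0.5, -2.8]
opening: 0.279
time: 34.6
eef_pos: [0.6825, 0.0319, 0.1787]
tcp_rot: [0.505, -0.495, 0.497, -0.504]
contact_force: [-0.7, -0.4, -1.9]
opening: 0.279
time: 35.02
eef_pos: [0.6786, 0.0383, 0.0871]
tcp_rot: [0.507, -0.496, 0.493, -0.504]
contact_force: [0.4, 0.4, -1.5]
opening: 0.279
turn ax,ay,az [ 0.005  0.022 -0.001] | then shift x,y,z mm [ 3.3 61.1 -4.6] | q6 1.46 open 0.28 yaw now -88.8
249 253 [0.68044136 0.03814461 0.08970198]
```

View pics/a9s.png

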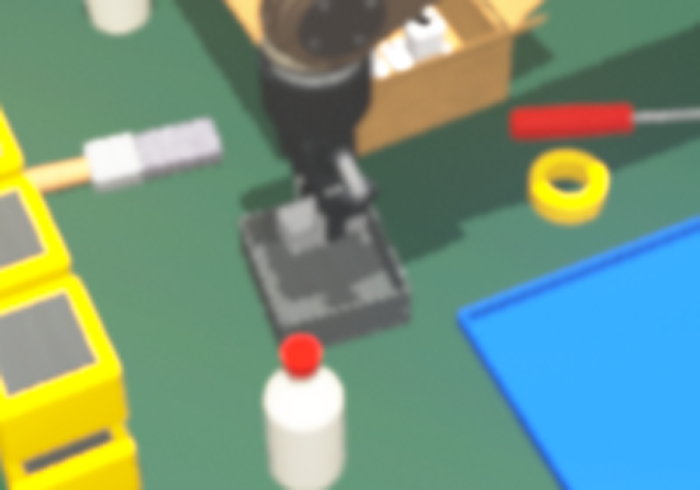

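The bar is held over the middle pan (crop 325,260) and the bottle is clear. Lower and release.

```bash
python3 -m inch '[{"ax":0,"ay":0,"az":0,"x":3,"y":20,"z":-5,"hand":1},{"ax":0,"ay":0,"az":0,"x":0,"y":20,"z":0,"hand":1},{"ax":0,"ay":0,"az":0,"x":0,"y":14,"z":0,"hand":1},{"ax":0,"ay":0,"az":0,"x":0,"y":5,"z":0,"hand":1},{"ax":0,"ay":0,"az":0,"x":0,"y":0,"z":0,"hand":1}]'
python3 -m inch '[{"ax":0,"ay":0,"az":0,"x":0,"y":0,"z":0,"hand":1},{"ax":0,"ay":0,"az":0,"x":0,"y":0,"z":0,"hand":-0.1},{"ax":0,"ay":0,"az":0,"x":0,"y":0,"z":0,"hand":-0.1},{"ax":0,"ay":0,"az":0,"x":0,"y":0,"z":0,"hand":-0.1},{"ax":0,"ay":0,"az":0,"x":0,"y":0,"z":0,"hand":-0.1}]'
python3 -m inch '[{"ax":0,"ay":0,"az":0,"x":0,"y":-30,"z":0,"hand":-0.1},{"ax":0,"ay":0,"az":0,"x":0,"y":-40,"z":0,"hand":-0.1},{"ax":0,"ay":0,"az":0,"x":0,"y":-40,"z":0,"hand":-0.1},{"ax":0,"ay":0,"az":0,"x":0,"y":-40,"z":0,"hand":1},{"ax":0,"ay":0,"az":0,"x":0,"y":-40,"z":0,"hand":1}]'
python3 -m inch '[{"ax":0,"ay":0,"az":0,"x":-30,"y":-20,"z":-20,"hand":1},{"ax":0,"ay":0,"az":0,"x":-30,"y":0,"z":-20,"hand":1},{"ax":0,"ay":0,"az":0,"x":-30,"y":0,"z":-20,"hand":1},{"ax":0,"ay":0,"az":0,"x":0,"y":0,"z":0,"hand":1},{"ax":0,"ay":0,"az":0,"x":0,"y":0,"z":0,"hand":1}]'
python3 -c "
from h import *
c=snap('top'); s=snap('scene')
a=cv2.resize(c['img'][140:270,200:380,::-1],None,fx=3,fy=3,interpolation=2); b=cv2.resize(s['img'][120:290,190:340,::-1],None,fx=390/170,fy=390/170,interpolation=2)
cv2.imwrite('pics/b1.png',np.hstack([a,b])[:, :800]); print(a.shape,b.shape,get_state()['eef_pos'])"
```

```text
time: 35.48
eef_pos: [0.6752, 0.035, 0.0299]
tcp_rot: [0.506, -0.495, 0.494, -0.505]
contact_force: [-1.0, 0.6, -2.9]
opening: 0.279
time: 35.9
eef_pos: [0.6765, 0.0348, 0.0318]
tcp_rot: [-0.505, 0.494, -0.495, 0.506]
contact_force: [0.3, -0.4, -0.9]
opening: 0.548
time: 36.32
eef_pos: [0.6754, 0.0349, 0.2229]
tcp_rot: [-0.505, 0.494, -0.495, 0.506]
contact_force: [0.8, 0.0, -0.1]
opening: 0.279
time: 36.73
eef_pos: [0.6128, 0.125, 0.2412]
tcp_rot: [-0.506, 0.493, -0.494, 0.506]
contact_force: [0.1, 0.3, -0.7]
opening: -0.002
(390, 540, 3) (390, 344, 3) [0.61389554 0.12327287 0.24068328]
```

View pics/b1.png

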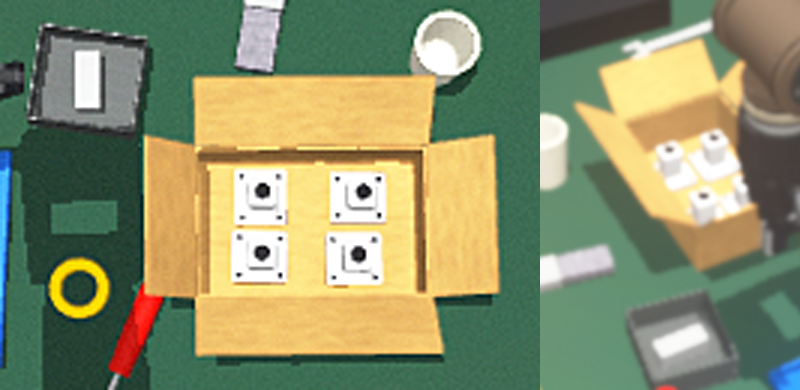

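All four castings stand upright in the carton (crop (262,197), (360,197), (260,257), (355,258)), all four flaps are open, and the bar lies in the middle pan (88,80). Next I'll estimate the flap angles and refine the carton pose.

```bash
python3 - <<'E'
from h import *
c=snap('top')
from scipy.optimize import minimize_scalar
C=np.array([.530,-.192,0])
E={'far':((1,0),.075,.079,(315,77)),'near':((-1,0),.075,.079,(318,354)),'left':((0,1),.115,.074,(145,215)),'right':((0,-1),.115,.074,(497,215))}
for n,(d,h,z,p) in E.items():
    d=np.array([*d,0]); px=np.array([200+p[0]/3,140+p[1]/3])
    f=lambda t: abs((proj(c,C+d*(h-.073*np.cos(t))+[0,0,z+.073*np.sin(t)])-px)@(np.array([0,1]) if d[0] else np.array([1,0])))
    r=minimize_scalar(f,bounds=(1.6,2.9),method='bounded'); t=r.x; print(n,round(t,2),round(r.fun,2),'edge',(C+d*(h-.073*np.cos(t))+[0,0,z+.073*np.sin(t)]).round(3))
print('cup',ray(c,348,152,.08).round(3),'mean castings', [ray(c,200+u/3,140+v/3,.054).round(3)[:2] for u,v in[(262,190),(362,190),(262,253),(358,254)]])
plan(.530,.002,.20,-89,half=False)
E
```

```text
far 2.47 0.0 edge [ 0.662 -0.192  0.124]
near 2.45 0.0 edge [ 0.399 -0.192  0.126]
left 2.25 0.0 edge [ 0.53  -0.031  0.131]
right 2.47 0.0 edge [ 0.53  -0.364  0.12 ]
cup [ 0.716 -0.321  0.08 ] mean castings [array([ 0.562, -0.144]), array([ 0.564, -0.244]), array([ 0.5  , -0.145]), array([ 0.5 , -0.24])]
turn ax,ay,az [-0.     0.004  0.   ] | then shift x,y,z mm [119.3  40.4 -86.2] | q6 1.59 open -0.0 yaw now -88.8
```

```bash
python3 -m inch '[{"ax":0,"ay":0,"az":0,"x":29,"y":0,"z":-21,"hand":1},{"ax":0,"ay":0,"az":0,"x":30,"y":0,"z":-22,"hand":1},{"ax":0,"ay":0,"az":0,"x":30,"y":0,"z":-22,"hand":1},{"ax":0,"ay":0,"az":0,"x":30,"y":0,"z":-22,"hand":1},{"ax":0,"ay":0,"az":0,"x":0,"y":0,"z":0,"hand":1}]'
python3 -m inch '[{"ax":0,"ay":0,"az":0,"x":0,"y":40,"z":0,"hand":1},{"ax":0,"ay":0,"az":0,"x":0,"y":40,"z":0,"hand":1},{"ax":0,"ay":0,"az":0,"x":0,"y":40,"z":0,"hand":1},{"ax":0,"ay":0,"az":0,"x":0,"y":0,"z":0,"hand":1},{"ax":0,"ay":0,"az":0,"x":0,"y":0,"z":0,"hand":1}]'
python3 -c "
from h import *
plan(.530,-.014,.121,-89,half=False)"
```

```text
time: 37.3
eef_pos: [0.5269, -0.0022, 0.2396]
tcp_rot: [0.505, -0.496, 0.496, -0.503]
contact_force: [1.5, 0.3, -1.1]
opening: -0.003
time: 37.72
eef_pos: [0.5279, 0.0023, 0.1182]
tcp_rot: [0.506, -0.497, 0.493, -0.504]
contact_force: [0.8, -0.2, 1.0]
opening: 0.001
turn ax,ay,az [ 0.006  0.003 -0.001] | then shift x,y,z mm [16.3 -2.8  1.8] | q6 1.36 open 0.0 yaw now -88.8
```

```bash
python3 -m inch '[{"ax":0,"ay":0,"az":0,"x":10,"y":-2,"z":1,"hand":1},{"ax":0,"ay":0,"az":0,"x":8,"y":-3,"z":1,"hand":1},{"ax":0,"ay":0,"az":0,"x":10,"y":-8,"z":0,"hand":1},{"ax":0,"ay":0,"az":0,"x":10,"y":-7,"z":0,"hand":1},{"ax":0,"ay":0,"az":0,"x":6,"y":-2,"z":0,"hand":1}]'
python3 -m inch '[{"ax":0,"ay":0,"az":0,"x":10,"y":-2,"z":0,"hand":1},{"ax":0,"ay":0,"az":0,"x":10,"y":0,"z":0,"hand":1},{"ax":0,"ay":0,"az":0,"x":10,"y":1,"z":0,"hand":1},{"ax":0,"ay":0,"az":0,"x":10,"y":2,"z":0,"hand":1},{"ax":0,"ay":0,"az":0,"x":10,"y":4,"z":0,"hand":1}]'
python3 -c "
from h import *
plan(.530,-.111,.116,-89,half=False)
s=snap('scene'); b=cv2.resize(s['img'][90:290,150:370,::-1],None,fx=3,fy=3,interpolation=2); cv2.imwrite('pics/b2.png',b)"
```

```text
time: 38.13
eef_pos: [0.5341, -0.0433, 0.1462]
tcp_rot: [-0.504, 0.493, -0.497, 0.506]
contact_force: [0.2, 1.2, 1.8]
opening: 0.0
time: 38.55
eef_pos: [0.5332, -0.0924, 0.137]
tcp_rot: [0.505, -0.495, 0.495, -0.505]
contact_force: [0.4, -0.2, 0.1]
opening: 0.002
turn ax,ay,az [0.    0.004 0.   ] | then shift x,y,z mm [18.5 21.  -3.5] | q6 1.19 open 0.0 yaw now -88.8
```

View pics/b2.png

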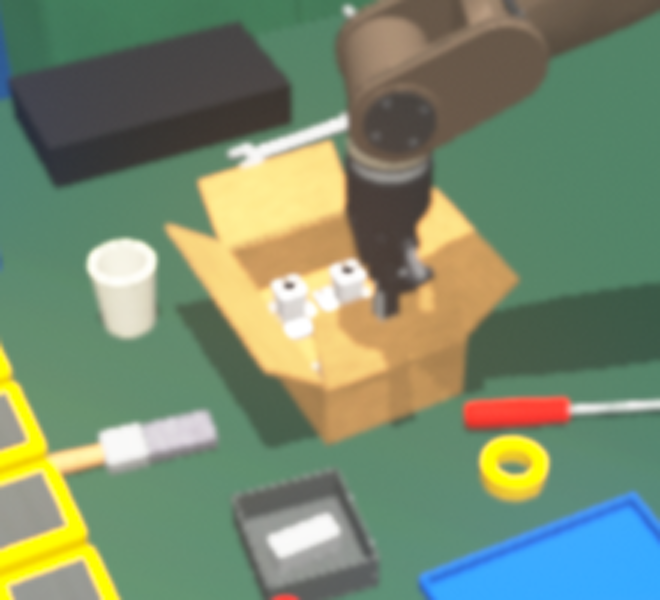

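The left flap is leaning inward over the mouth, with the finger on its outer face (crop 385,305). I'll push it down.

```bash
python3 -m inch '[{"ax":0,"ay":0,"az":0,"x":10,"y":10,"z":0,"hand":1},{"ax":0,"ay":0,"az":0,"x":8,"y":12,"z":0,"hand":1},{"ax":0,"ay":0,"az":0,"x":4,"y":10,"z":0,"hand":1},{"ax":0,"ay":0,"az":0,"x":4,"y":10,"z":0,"hand":1},{"ax":0,"ay":0,"az":0,"x":0,"y":3,"z":0,"hand":1}]'
python3 -m inch '[{"ax":0,"ay":0,"az":0,"x":0,"y":2,"z":0,"hand":1},{"ax":0,"ay":0,"az":0,"x":0,"y":1,"z":0,"hand":1},{"ax":0,"ay":0,"az":0,"x":0,"y":0,"z":0,"hand":1},{"ax":0,"ay":0,"az":0,"x":0,"y":0,"z":0,"hand":1},{"ax":0,"ay":0,"az":0,"x":0,"y":0,"z":0,"hand":1}]'
```

```text
time: 39.02
eef_pos: [0.5323, -0.1174, 0.0894]
tcp_rot: [0.506, -0.496, 0.493, -0.505]
contact_force: [-0.5, -0.2, 0.1]
opening: 0.005
time: 39.43
eef_pos: [0.5342, -0.1171, 0.0898]
tcp_rot: [-0.505, 0.494, -0.495, 0.506]
contact_force: [-0.4, -0.4, 0.5]
opening: 0.001
```

```bash
python3 -m inch '[{"ax":0,"ay":0,"az":0,"x":4,"y":2,"z":0,"hand":1},{"ax":0,"ay":0,"az":0,"x":4,"y":1,"z":0,"hand":1},{"ax":0,"ay":0,"az":0,"x":0,"y":1,"z":0,"hand":1},{"ax":0,"ay":0,"az":0,"x":0,"y":0,"z":0,"hand":1},{"ax":0,"ay":0,"az":0,"x":0,"y":0,"z":0,"hand":1}]'
python3 -m inch '[{"ax":0,"ay":0,"az":0,"x":0,"y":2,"z":0,"hand":1},{"ax":0,"ay":0,"az":0,"x":0,"y":1,"z":0,"hand":1},{"ax":0,"ay":0,"az":0,"x":0,"y":1,"z":0,"hand":1},{"ax":0,"ay":0,"az":0,"x":0,"y":0,"z":0,"hand":1},{"ax":0,"ay":0,"az":0,"x":0,"y":0,"z":0,"hand":1}]'
```

```text
time: 39.85
eef_pos: [0.5345, -0.1253, 0.0869]
tcp_rot: [-0.505, 0.495, -0.494, 0.506]
contact_force: [-2.9, 2.1, 8.5]
opening: -0.001
time: 40.27
eef_pos: [0.5347, -0.1253, 0.0865]
tcp_rot: [0.506, -0.495, 0.494, -0.505]
contact_force: [-10.7, 5.3, 25.6]
opening: 0.002
```

The left flap is firmly at its stop (25 N, TCP z 0.0865). Now the right flap.

```bash
python3 -m inch '[{"ax":0,"ay":0,"az":0,"x":0,"y":-20,"z":0,"hand":1},{"ax":0,"ay":0,"az":0,"x":0,"y":-40,"z":0,"hand":1},{"ax":0,"ay":0,"az":0,"x":0,"y":-40,"z":0,"hand":1},{"ax":0,"ay":0,"az":0,"x":0,"y":-40,"z":0,"hand":1},{"ax":0,"ay":0,"az":0,"x":30,"y":0,"z":0,"hand":1}]'
python3 -m inch '[{"ax":0,"ay":0,"az":0,"x":40,"y":0,"z":0,"hand":1},{"ax":0,"ay":0,"az":0,"x":40,"y":0,"z":0,"hand":1},{"ax":0,"ay":0,"az":0,"x":40,"y":0,"z":0,"hand":1},{"ax":0,"ay":0,"az":0,"x":40,"y":0,"z":0,"hand":1},{"ax":0,"ay":0,"az":0,"x":40,"y":0,"z":0,"hand":1}]'
python3 -m inch '[{"ax":0,"ay":0,"az":0,"x":40,"y":0,"z":0,"hand":1},{"ax":0,"ay":0,"az":0,"x":0,"y":0,"z":0,"hand":1},{"ax":0,"ay":0,"az":0,"x":0,"y":40,"z":0,"hand":1},{"ax":0,"ay":0,"az":0,"x":0,"y":40,"z":0,"hand":1},{"ax":0,"ay":0,"az":0,"x":0,"y":0,"z":0,"hand":1}]'
python3 -c "
from h import *
plan(.530,-.394,.113,-89,half=False)
c=snap('top');s=snap('scene')
a=cv2.resize(c['img'][150:270,235:375,::-1],None,fx=3,fy=3,interpolation=2); b=cv2.resize(s['img'][110:230,190:320,::-1],None,fx=3,fy=3,interpolation=2); cv2.imwrite('pics/b3.png',np.hstack([a,b])[:,:800])"
```

```text
time: 40.68
eef_pos: [0.5389, -0.1545, 0.2319]
tcp_rot: [-0.504, 0.488, -0.499, 0.509]
contact_force: [2.1, -0.4, 1.9]
opening: 0.002
time: 41.1
eef_pos: [0.5386, -0.3575, 0.2214]
tcp_rot: [0.505, -0.494, 0.495, -0.505]
contact_force: [0.3, -0.4, 0.7]
opening: -0.001
time: 41.52
eef_pos: [0.5354, -0.3916, 0.1313]
tcp_rot: [-0.505, 0.501, -0.489, 0.505]
contact_force: [-1.7, 1.5, -1.7]
opening: -0.001
turn ax,ay,az [ 0.012  0.003 -0.012] | then shift x,y,z mm [ 2.3 18.3 -5.4] | q6 0.77 open -0.0 yaw now -88.8
```

View pics/b3.png

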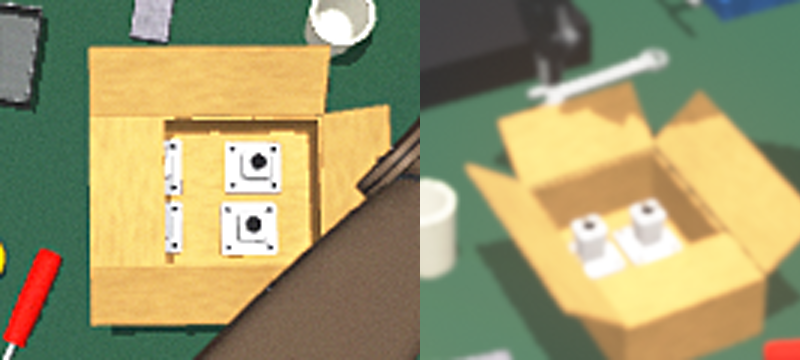

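The left flap lies flat, and the finger is outside the right flap. Lower it and push with lift.

```bash
python3 -m inch '[{"ax":0,"ay":0,"az":0,"x":2,"y":18,"z":-5,"hand":1},{"ax":0,"ay":0,"az":0,"x":0,"y":0,"z":0,"hand":1},{"ax":0,"ay":0,"az":0,"x":0,"y":0,"z":0,"hand":1},{"ax":0,"ay":0,"az":0,"x":0,"y":0,"z":0,"hand":1},{"ax":0,"ay":0,"az":0,"x":-10,"y":0,"z":0,"hand":1}]'
python3 -m inch '[{"ax":0,"ay":0,"az":0,"x":-7,"y":-7,"z":0,"hand":1},{"ax":0,"ay":0,"az":0,"x":-9,"y":-9,"z":0,"hand":1},{"ax":0,"ay":0,"az":0,"x":-10,"y":-6,"z":0,"hand":1},{"ax":0,"ay":0,"az":0,"x":-10,"y":-4,"z":0,"hand":1},{"ax":0,"ay":0,"az":0,"x":-10,"y":-2,"z":0,"hand":1}]'
python3 -m inch '[{"ax":0,"ay":0,"az":0,"x":-10,"y":-2,"z":0,"hand":1},{"ax":0,"ay":0,"az":0,"x":-10,"y":0,"z":0,"hand":1},{"ax":0,"ay":0,"az":0,"x":-10,"y":1,"z":0,"hand":1},{"ax":0,"ay":0,"az":0,"x":-10,"y":3,"z":0,"hand":1},{"ax":0,"ay":0,"az":0,"x":-8,"y":4,"z":0,"hand":1}]'
python3 -c "
from h import *
plan(.530,-.273,.116,-89,half=False)"
```

```text
time: 42.03
eef_pos: [0.5358, -0.3892, 0.1261]
tcp_rot: [0.505, -0.493, 0.497, -0.505]
contact_force: [0.1, -0.0, 0.3]
opening: -0.001
time: 42.45
eef_pos: [0.5343, -0.3404, 0.1531]
tcp_rot: [-0.505, 0.494, -0.495, 0.506]
contact_force: [-0.4, 0.0, -0.1]
opening: 0.003
time: 42.87
eef_pos: [0.5326, -0.2921, 0.1449]
tcp_rot: [-0.505, 0.495, -0.494, 0.506]
contact_force: [0.3, -0.2, -0.0]
opening: 0.005
turn ax,ay,az [ 0.     0.005 -0.   ] | then shift x,y,z mm [-19.1  28.9  -2.2] | q6 0.88 open 0.01 yaw now -88.7
```

```bash
cat >> h.py <<'E'
def tan(c): 
    h=cv2.cvtColor(c['img'],cv2.COLOR_RGB2HSV); return (h[...,0]<25)&(h[...,0]>8)&(h[...,1]>70)&(h[...,2]>60)
E
python3 - <<'E'
from h import *
c=snap('top'); m=tan(c)
for v in (188,192,196,200,204): print(v,np.flatnonzero(m[v,225:380])[[0,-1]]+225)
for t in (2.47,2,1.57,1,.5): print(t,proj(c,[.57,-.307+.073*np.cos(t),.074+.073*np.sin(t)]).round())
E
```

```text
188 [265 373]
192 [265 378]
196 [267 379]
200 [267 379]
204 [265 379]
2.47 [366. 199.]
2 [358. 198.]
1.57 [347. 197.]
1 [333. 197.]
0.5 [323. 199.]
```

```bash
python3 - <<'E'
from h import *
c=snap('top'); h=cv2.cvtColor(c['img'],cv2.COLOR_RGB2HSV)
for v in (182,190,198): print(v,[(u,*h[v,u].tolist()) for u in range(318,380,5)])
E
```

```text
182 [(318, 20, 137, 240), (323, 19, 143, 240), (328, 20, 136, 244), (333, 21, 137, 245), (338, 15, 127, 131), (343, 15, 59, 103), (348, 34, 47, 81), (353, 16, 84, 134), (358, 12, 84, 128), (363, 14, 94, 108), (368, 76, 120, 106), (373, 76, 113, 104), (378, 75, 120, 102)]
190 [(318, 15, 149, 106), (323, 16, 162, 99), (328, 15, 154, 104), (333, 8, 61, 80), (338, 14, 73, 80), (343, 11, 77, 66), (348, 15, 78, 166), (353, 13, 75, 174), (358, 11, 81, 144), (363, 15, 82, 137), (368, 14, 86, 125), (373, 14, 95, 107), (378, 77, 113, 104)]
198 [(318, 0, 0, 255), (323, 0, 0, 255), (328, 13, 94, 122), (333, 14, 79, 132), (338, 17, 88, 67), (343, 14, 92, 117), (348, 16, 87, 129), (353, 15, 92, 136), (358, 14, 79, 168), (363, 14, 75, 169), (368, 12, 89, 141), (373, 13, 78, 140), (378, 13, 84, 127)]
```

```bash
python3 - <<'E'
from h import *
s=snap('scene'); cv2.imwrite('pics/b4.png',cv2.resize(s['img'][90:230,180:340,::-1],None,fx=4,fy=4,interpolation=2))
E
```

```text
(no output)
```

View pics/b4.png

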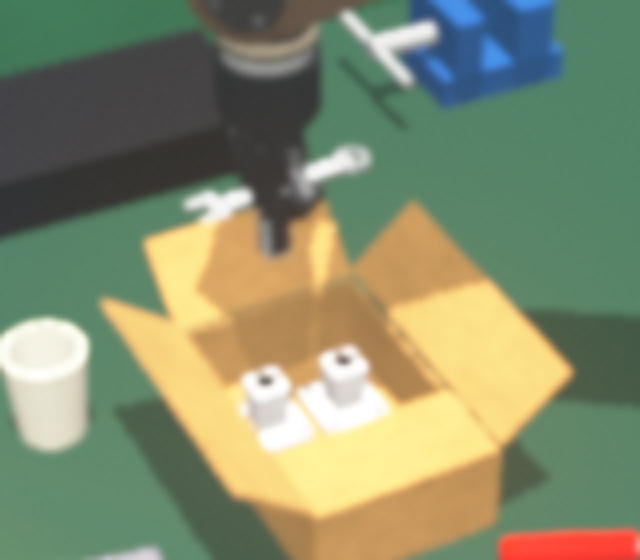

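The right flap is still open: the finger passed just over its edge because the arm hadn't settled before the push. I'll go back and redo it lower, waiting for the arm to settle first.

```bash
python3 -m inch '[{"ax":0,"ay":0,"az":0,"x":0,"y":-35,"z":0,"hand":1},{"ax":0,"ay":0,"az":0,"x":30,"y":-15,"z":0,"hand":1},{"ax":0,"ay":0,"az":0,"x":38,"y":0,"z":0,"hand":1},{"ax":0,"ay":0,"az":0,"x":38,"y":0,"z":0,"hand":1},{"ax":0,"ay":0,"az":0,"x":0,"y":0,"z":0,"hand":1}]'
python3 -m inch '[{"ax":0,"ay":0,"az":0,"x":0,"y":30,"z":0,"hand":1},{"ax":0,"ay":0,"az":0,"x":0,"y":30,"z":0,"hand":1},{"ax":0,"ay":0,"az":0,"x":0,"y":28,"z":0,"hand":1},{"ax":0,"ay":0,"az":0,"x":0,"y":0,"z":0,"hand":1},{"ax":0,"ay":0,"az":0,"x":0,"y":0,"z":0,"hand":1}]'
python3 -m inch '[{"ax":0,"ay":0,"az":0,"x":0,"y":0,"z":0,"hand":1},{"ax":0,"ay":0,"az":0,"x":0,"y":0,"z":0,"hand":1},{"ax":0,"ay":0,"az":0,"x":0,"y":0,"z":0,"hand":1},{"ax":0,"ay":0,"az":0,"x":0,"y":0,"z":0,"hand":1},{"ax":0,"ay":0,"az":0,"x":0,"y":0,"z":0,"hand":1}]'
python3 -c "
from h import *
plan(.530,-.394,.108,-89,half=False)"
```

```text
time: 43.43
eef_pos: [0.5344, -0.4062, 0.1961]
tcp_rot: [0.505, -0.494, 0.497, -0.503]
contact_force: [-0.9, 1.3, 0.2]
opening: -0.002
time: 43.85
eef_pos: [0.5338, -0.3984, 0.105]
tcp_rot: [-0.505, 0.496, -0.493, 0.505]
contact_force: [0.3, -0.6, 0.2]
opening: -0.001
time: 44.27
eef_pos: [0.5355, -0.3997, 0.1088]
tcp_rot: [0.505, -0.494, 0.495, -0.505]
contact_force: [-0.9, 0.9, -0.6]
opening: -0.003
turn ax,ay,az [-0.002  0.004  0.002] | then shift x,y,z mm [-5.8  0.8 -5.4] | q6 0.76 open -0.0 yaw now -88.7
```

```bash
python3 -m inch '[{"ax":0,"ay":0,"az":0,"x":-14,"y":0,"z":-3,"hand":1},{"ax":0,"ay":0,"az":0,"x":-10,"y":-3,"z":0,"hand":1},{"ax":0,"ay":0,"az":0,"x":-10,"y":-8,"z":0,"hand":1},{"ax":0,"ay":0,"az":0,"x":-10,"y":-6,"z":0,"hand":1},{"ax":0,"ay":0,"az":0,"x":-10,"y":-4,"z":0,"hand":1}]'
python3 -m inch '[{"ax":0,"ay":0,"az":0,"x":-10,"y":-3,"z":0,"hand":1},{"ax":0,"ay":0,"az":0,"x":-10,"y":0,"z":0,"hand":1},{"ax":0,"ay":0,"az":0,"x":-10,"y":1,"z":0,"hand":1},{"ax":0,"ay":0,"az":0,"x":-10,"y":3,"z":0,"hand":1},{"ax":0,"ay":0,"az":0,"x":-10,"y":5,"z":0,"hand":1}]'
python3 -c "
from h import *
plan(.530,-.273,.116,-89,half=False)
s=snap('scene'); m=s['img'][90:230,180:340].astype(int)
# wrench/flap region: mean tan count behind the finger
print(tan(s)[140:165,215:265].sum())
import cv2; o=cv2.imread('pics/b4.png'); cv2.imwrite('pics/b5.png',cv2.resize(s['img'][90:230,180:340,::-1],None,fx=4,fy=4,interpolation=2))
print(tan({'img':cv2.resize(o,(160,140))[:,:,::-1]})[50:75,35:85].sum())"
```

```text
time: 44.68
eef_pos: [0.5312, -0.3448, 0.1299]
tcp_rot: [-0.505, 0.494, -0.495, 0.506]
contact_force: [1.1, -1.1, 0.8]
opening: -0.0
time: 45.1
eef_pos: [0.5298, -0.2943, 0.1222]
tcp_rot: [-0.505, 0.494, -0.495, 0.506]
contact_force: [0.5, 0.1, 0.5]
opening: -0.0
turn ax,ay,az [-0.     0.004  0.   ] | then shift x,y,z mm [-21.3   6.2   0.6] | q6 0.87 open -0.0 yaw now -88.7
301
880
```

The tan region where the open flap stood has mostly gone (880 to 301 px), so this time it is folding. I'll press it down.

```bash
python3 -m inch '[{"ax":0,"ay":0,"az":0,"x":-10,"y":4,"z":0,"hand":1},{"ax":0,"ay":0,"az":0,"x":-10,"y":8,"z":0,"hand":1},{"ax":0,"ay":0,"az":0,"x":-7,"y":8,"z":0,"hand":1},{"ax":0,"ay":0,"az":0,"x":-5,"y":8,"z":0,"hand":1},{"ax":0,"ay":0,"az":0,"x":0,"y":4,"z":0,"hand":1}]'
python3 -m inch '[{"ax":0,"ay":0,"az":0,"x":0,"y":2,"z":0,"hand":1},{"ax":0,"ay":0,"az":0,"x":0,"y":1,"z":0,"hand":1},{"ax":0,"ay":0,"az":0,"x":0,"y":0,"z":0,"hand":1},{"ax":0,"ay":0,"az":0,"x":0,"y":0,"z":0,"hand":1},{"ax":0,"ay":0,"az":0,"x":0,"y":0,"z":0,"hand":1}]'
```

```text
time: 45.57
eef_pos: [0.5281, -0.2615, 0.0881]
tcp_rot: [-0.506, 0.496, -0.493, 0.506]
contact_force: [-0.3, -0.2, -0.6]
opening: -0.006
time: 45.98
eef_pos: [0.5291, -0.264, 0.0873]
tcp_rot: [0.505, -0.494, 0.495, -0.505]
contact_force: [-0.4, 0.0, 0.2]
opening: -0.004
```

```bash
python3 -m inch '[{"ax":0,"ay":0,"az":0,"x":0,"y":1,"z":0,"hand":1},{"ax":0,"ay":0,"az":0,"x":0,"y":1,"z":0,"hand":1},{"ax":0,"ay":0,"az":0,"x":0,"y":0,"z":0,"hand":1},{"ax":0,"ay":0,"az":0,"x":0,"y":0,"z":0,"hand":1},{"ax":0,"ay":0,"az":0,"x":0,"y":0,"z":0,"hand":1}]'
```

```text
time: 46.4
eef_pos: [0.5293, -0.264, 0.087]
tcp_rot: [0.506, -0.494, 0.495, -0.505]
contact_force: [-3.2, 1.4, 7.7]
opening: 0.005
```

The right flap is at its stop (7.7 N). Next is the far flap: go up, over, and settle outside it.

```bash
python3 -m inch '[{"ax":0,"ay":0,"az":0,"x":0,"y":-20,"z":0,"hand":1},{"ax":0,"ay":0,"az":0,"x":0,"y":-40,"z":0,"hand":1},{"ax":0,"ay":0,"az":0,"x":0,"y":-40,"z":0,"hand":1},{"ax":0,"ay":0,"az":0,"x":0,"y":-40,"z":0,"hand":1},{"ax":0,"ay":0,"az":0,"x":0,"y":0,"z":0,"hand":1}]'
python3 -m inch '[{"ax":0,"ay":0,"az":0,"x":-16,"y":0,"z":33,"hand":1},{"ax":0,"ay":0,"az":0,"x":-16,"y":0,"z":33,"hand":1},{"ax":0,"ay":0,"az":0,"x":-16,"y":0,"z":33,"hand":1},{"ax":0,"ay":0,"az":0,"x":-16,"y":0,"z":33,"hand":1},{"ax":0,"ay":0,"az":0,"x":-16,"y":0,"z":33,"hand":1}]'
python3 -m inch '[{"ax":0,"ay":0,"az":0,"x":0,"y":0,"z":0,"hand":1},{"ax":0,"ay":0,"az":0,"x":0,"y":40,"z":0,"hand":1},{"ax":0,"ay":0,"az":0,"x":0,"y":30,"z":0,"hand":1},{"ax":0,"ay":0,"az":0,"x":0,"y":0,"z":0,"hand":1},{"ax":0,"ay":0,"az":0,"x":0,"y":0,"z":0,"hand":1}]'
python3 -m inch '[{"ax":0,"ay":0,"az":0,"x":0,"y":0,"z":0,"hand":1},{"ax":0,"ay":0,"az":0,"x":0,"y":0,"z":0,"hand":1},{"ax":0,"ay":0,"az":0,"x":0,"y":0,"z":0,"hand":1},{"ax":0,"ay":0,"az":0,"x":0,"y":0,"z":0,"hand":1},{"ax":0,"ay":0,"az":0,"x":0,"y":0,"z":0,"hand":1}]'
python3 -c "
from h import *
plan(.691,-.185,.112,-89,half=False)"
```

```text
time: 46.82
eef_pos: [0.533, -0.2664, 0.2362]
tcp_rot: [-0.504, 0.488, -0.501, 0.506]
contact_force: [0.9, -0.9, 1.7]
opening: 0.003
time: 47.23
eef_pos: [0.6936, -0.1792, 0.2249]
tcp_rot: [0.505, -0.494, 0.495, -0.505]
contact_force: [-0.1, -0.4, 0.4]
opening: -0.002
time: 47.65
eef_pos: [0.6904, -0.1795, 0.1522]
tcp_rot: [0.506, -0.497, 0.493, -0.504]
contact_force: [1.0, -0.1, 1.0]
opening: -0.003
time: 48.07
eef_pos: [0.6928, -0.1802, 0.1571]
tcp_rot: [-0.505, 0.494, -0.495, 0.506]
contact_force: [-0.1, 0.8, 0.2]
opening: -0.001
turn ax,ay,az [-0.002  0.004  0.001] | then shift x,y,z mm [ 4.8 45.1 -1.9] | q6 1.15 open -0.0 yaw now -88.8
```

```bash
python3 -m inch '[{"ax":0,"ay":0,"az":0,"x":0,"y":30,"z":-1,"hand":1},{"ax":0,"ay":0,"az":0,"x":0,"y":15,"z":0,"hand":1},{"ax":0,"ay":0,"az":0,"x":0,"y":0,"z":0,"hand":1},{"ax":0,"ay":0,"az":0,"x":0,"y":0,"z":0,"hand":1},{"ax":0,"ay":0,"az":0,"x":0,"y":0,"z":0,"hand":1}]'
python3 -m inch '[{"ax":0,"ay":0,"az":0,"x":0,"y":0,"z":-14,"hand":1},{"ax":0,"ay":0,"az":0,"x":0,"y":-3,"z":-10,"hand":1},{"ax":0,"ay":0,"az":0,"x":0,"y":-8,"z":-10,"hand":1},{"ax":0,"ay":0,"az":0,"x":0,"y":-6,"z":-10,"hand":1},{"ax":0,"ay":0,"az":0,"x":0,"y":-4,"z":-10,"hand":1}]'
python3 -m inch '[{"ax":0,"ay":0,"az":0,"x":0,"y":-3,"z":-10,"hand":1},{"ax":0,"ay":0,"az":0,"x":0,"y":0,"z":-10,"hand":1},{"ax":0,"ay":0,"az":0,"x":0,"y":1,"z":-10,"hand":1},{"ax":0,"ay":0,"az":0,"x":0,"y":3,"z":-10,"hand":1},{"ax":0,"ay":0,"az":0,"x":0,"y":5,"z":-10,"hand":1}]'
python3 -c "
from h import *
plan(.565,-.185,.112,-89,half=False)
c=snap('top'); h=cv2.cvtColor(c['img'],cv2.COLOR_RGB2HSV); m=(h[...,2]>170)&(h[...,1]>100)&(h[...,0]>10)&(h[...,0]<26)
for u in (270,280,330,340): print(u,np.flatnonzero(m[150:275,u])[[0,-1]]+150)
for t in (2.47,1.57,1,.5,0): print(t,proj(c,[.605-.073*np.cos(t),-.1,.079+.073*np.sin(t)]).round())"
```

```text
time: 48.48
eef_pos: [0.6915, -0.1799, 0.1108]
tcp_rot: [-0.505, 0.494, -0.495, 0.505]
contact_force: [0.7, -0.4, -0.6]
opening: 0.001
time: 48.9
eef_pos: [0.6388, -0.1817, 0.135]
tcp_rot: [-0.505, 0.492, -0.497, 0.506]
contact_force: [0.5, -0.0, 0.4]
opening: 0.0
time: 49.32
eef_pos: [0.5866, -0.1823, 0.1256]
tcp_rot: [-0.505, 0.494, -0.495, 0.506]
contact_force: [1.5, -0.1, 0.3]
opening: -0.002
turn ax,ay,az [-0.001  0.004  0.   ] | then shift x,y,z mm [  2.4  13.6 -21.6] | q6 1.08 open -0.0 yaw now -88.8
270 [188 196]Traceback (most recent call last):
  File "<string>", line 5, in <module>
    for u in (270,280,330,340): print(u,np.flatnonzero(m[150:275,u])[[0,-1]]+150)
                                        ~~~~~~~~~~~~~~~~~~~~~~~~~~~~^^^^^^^^
IndexError: index 0 is out of bounds for axis 0 with size 0
```

```bash
python3 -m inch '[{"ax":0,"ay":0,"az":0,"x":0,"y":5,"z":-10,"hand":1},{"ax":0,"ay":0,"az":0,"x":0,"y":8,"z":-9,"hand":1},{"ax":0,"ay":0,"az":0,"x":0,"y":8,"z":-5,"hand":1},{"ax":0,"ay":0,"az":0,"x":0,"y":8,"z":-4,"hand":1},{"ax":0,"ay":0,"az":0,"x":0,"y":3,"z":0,"hand":1}]'
python3 -m inch '[{"ax":0,"ay":0,"az":0,"x":0,"y":1,"z":0,"hand":1},{"ax":0,"ay":0,"az":0,"x":0,"y":1,"z":0,"hand":1},{"ax":0,"ay":0,"az":0,"x":0,"y":0,"z":0,"hand":1},{"ax":0,"ay":0,"az":0,"x":0,"y":0,"z":0,"hand":1},{"ax":0,"ay":0,"az":0,"x":0,"y":0,"z":0,"hand":1}]'
```

```text
time: 49.78
eef_pos: [0.5575, -0.1823, 0.0918]
tcp_rot: [0.506, -0.496, 0.493, -0.505]
contact_force: [-7.7, 1.9, 18.2]
opening: 0.003
time: 50.2
eef_pos: [0.5586, -0.1826, 0.092]
tcp_rot: [0.506, -0.496, 0.493, -0.505]
contact_force: [-5.2, 2.0, 6.1]
opening: -0.0
```

```bash
python3 -m inch '[{"ax":0,"ay":0,"az":0,"x":0,"y":1,"z":0,"hand":1},{"ax":0,"ay":0,"az":0,"x":0,"y":1,"z":0,"hand":1},{"ax":0,"ay":0,"az":0,"x":0,"y":0,"z":0,"hand":1},{"ax":0,"ay":0,"az":0,"x":0,"y":0,"z":0,"hand":1},{"ax":0,"ay":0,"az":0,"x":0,"y":0,"z":0,"hand":1}]'
```

```text
time: 50.62
eef_pos: [0.5586, -0.1826, 0.0918]
tcp_rot: [0.506, -0.496, 0.493, -0.505]
contact_force: [-8.8, 2.1, 15.6]
opening: 0.002
```

The far flap is at its stop (16 N). Last is the near flap.

```bash
python3 -m inch '[{"ax":0,"ay":0,"az":0,"x":0,"y":-20,"z":0,"hand":1},{"ax":0,"ay":0,"az":0,"x":0,"y":-40,"z":0,"hand":1},{"ax":0,"ay":0,"az":0,"x":0,"y":-40,"z":0,"hand":1},{"ax":0,"ay":0,"az":0,"x":0,"y":-40,"z":0,"hand":1},{"ax":0,"ay":0,"az":0,"x":0,"y":0,"z":0,"hand":1}]'
python3 -m inch '[{"ax":0,"ay":0,"az":0,"x":13,"y":0,"z":-37,"hand":1},{"ax":0,"ay":0,"az":0,"x":13,"y":0,"z":-37,"hand":1},{"ax":0,"ay":0,"az":0,"x":13,"y":0,"z":-37,"hand":1},{"ax":0,"ay":0,"az":0,"x":13,"y":0,"z":-37,"hand":1},{"ax":0,"ay":0,"az":0,"x":13,"y":0,"z":-37,"hand":1}]'
python3 -m inch '[{"ax":0,"ay":0,"az":0,"x":0,"y":0,"z":0,"hand":1},{"ax":0,"ay":0,"az":0,"x":0,"y":40,"z":0,"hand":1},{"ax":0,"ay":0,"az":0,"x":0,"y":30,"z":0,"hand":1},{"ax":0,"ay":0,"az":0,"x":0,"y":0,"z":0,"hand":1},{"ax":0,"ay":0,"az":0,"x":0,"y":0,"z":0,"hand":1}]'
python3 -m inch '[{"ax":0,"ay":0,"az":0,"x":0,"y":0,"z":0,"hand":1},{"ax":0,"ay":0,"az":0,"x":0,"y":0,"z":0,"hand":1},{"ax":0,"ay":0,"az":0,"x":0,"y":0,"z":0,"hand":1},{"ax":0,"ay":0,"az":0,"x":0,"y":0,"z":0,"hand":1},{"ax":0,"ay":0,"az":0,"x":0,"y":0,"z":0,"hand":1}]'
python3 -c "
from h import *
plan(.372,-.245,.112,-89,half=False); print(get_state()['qpos'].round(2))"
```

```text
time: 51.03
eef_pos: [0.5637, -0.1848, 0.2399]
tcp_rot: [-0.504, 0.489, -0.5, 0.507]
contact_force: [0.4, -0.4, 1.0]
opening: -0.001
time: 51.45
eef_pos: [0.3743, -0.2519, 0.2288]
tcp_rot: [0.506, -0.494, 0.494, -0.506]
contact_force: [0.6, -1.3, 0.2]
opening: -0.001
time: 51.87
eef_pos: [0.3751, -0.2508, 0.1579]
tcp_rot: [-0.505, 0.496, -0.493, 0.506]
contact_force: [0.9, -0.1, 0.6]
opening: -0.001
time: 52.28
eef_pos: [0.3763, -0.2521, 0.1604]
tcp_rot: [0.506, -0.494, 0.495, -0.505]
contact_force: [0.1, 0.0, -0.2]
opening: -0.0
turn ax,ay,az [-0.001  0.005  0.001] | then shift x,y,z mm [-7.2 48.4 -4.1] | q6 0.73 open -0.0 yaw now -88.7
[-0.81 -0.13  2.18  0.    1.09  0.73]
```

```bash
python3 -m inch '[{"ax":0,"ay":0,"az":0,"x":0,"y":30,"z":-3,"hand":1},{"ax":0,"ay":0,"az":0,"x":0,"y":18,"z":0,"hand":1},{"ax":0,"ay":0,"az":0,"x":0,"y":0,"z":0,"hand":1},{"ax":0,"ay":0,"az":0,"x":0,"y":0,"z":0,"hand":1},{"ax":0,"ay":0,"az":0,"x":0,"y":0,"z":0,"hand":1}]'
python3 -m inch '[{"ax":0,"ay":0,"az":0,"x":0,"y":0,"z":14,"hand":1},{"ax":0,"ay":0,"az":0,"x":0,"y":-3,"z":10,"hand":1},{"ax":0,"ay":0,"az":0,"x":0,"y":-8,"z":10,"hand":1},{"ax":0,"ay":0,"az":0,"x":0,"y":-6,"z":10,"hand":1},{"ax":0,"ay":0,"az":0,"x":0,"y":-4,"z":10,"hand":1}]'
python3 -m inch '[{"ax":0,"ay":0,"az":0,"x":0,"y":-3,"z":10,"hand":1},{"ax":0,"ay":0,"az":0,"x":0,"y":0,"z":10,"hand":1},{"ax":0,"ay":0,"az":0,"x":0,"y":1,"z":10,"hand":1},{"ax":0,"ay":0,"az":0,"x":0,"y":3,"z":10,"hand":1},{"ax":0,"ay":0,"az":0,"x":0,"y":5,"z":10,"hand":1}]'
python3 -c "
from h import *
plan(.497,-.245,.112,-89,half=False)
c=snap('top'); m=tan(c)
for u in (262,270,280): print(u,np.flatnonzero(m[150:275,u])[[0,-1]]+150)
for t in (2.47,1.57,1,.5,0): print(t,proj(c,[.455+.073*np.cos(t),-.1,.079+.073*np.sin(t)]).round())"
```

```text
time: 52.7
eef_pos: [0.3733, -0.2524, 0.1125]
tcp_rot: [0.505, -0.494, 0.495, -0.505]
contact_force: [-0.2, 0.7, -0.6]
opening: 0.002
time: 53.12
eef_pos: [0.4285, -0.2511, 0.1343]
tcp_rot: [-0.505, 0.493, -0.496, 0.506]
contact_force: [-1.1, -0.5, -0.1]
opening: -0.004
time: 53.53
eef_pos: [0.4777, -0.2495, 0.1261]
tcp_rot: [0.506, -0.494, 0.494, -0.505]
contact_force: [-1.7, -0.4, 0.6]
opening: -0.002
turn ax,ay,az [0.    0.005 0.   ] | then shift x,y,z mm [-4.2 14.1 19.4] | q6 0.88 open -0.0 yaw now -88.7Traceback (most recent call last):
  File "<string>", line 5, in <module>
    for u in (262,270,280): print(u,np.flatnonzero(m[150:275,u])[[0,-1]]+150)
                                    ~~~~~~~~~~~~~~~~~~~~~~~~~~~~^^^^^^^^
IndexError: index 0 is out of bounds for axis 0 with size 0
```

```bash
python3 -m inch '[{"ax":0,"ay":0,"az":0,"x":0,"y":5,"z":10,"hand":1},{"ax":0,"ay":0,"az":0,"x":0,"y":8,"z":8,"hand":1},{"ax":0,"ay":0,"az":0,"x":0,"y":8,"z":4,"hand":1},{"ax":0,"ay":0,"az":0,"x":0,"y":8,"z":2,"hand":1},{"ax":0,"ay":0,"az":0,"x":0,"y":3,"z":0,"hand":1}]'
python3 -m inch '[{"ax":0,"ay":0,"az":0,"x":0,"y":1,"z":0,"hand":1},{"ax":0,"ay":0,"az":0,"x":0,"y":1,"z":0,"hand":1},{"ax":0,"ay":0,"az":0,"x":0,"y":0,"z":0,"hand":1},{"ax":0,"ay":0,"az":0,"x":0,"y":0,"z":0,"hand":1},{"ax":0,"ay":0,"az":0,"x":0,"y":0,"z":0,"hand":1}]'
```

```text
time: 54.0
eef_pos: [0.5003, -0.2485, 0.0925]
tcp_rot: [0.505, -0.495, 0.494, -0.505]
contact_force: [-0.5, -0.3, 0.9]
opening: -0.003
time: 54.42
eef_pos: [0.5007, -0.2492, 0.0927]
tcp_rot: [-0.505, 0.494, -0.495, 0.505]
contact_force: [-0.4, 0.5, -0.9]
opening: 0.005
```

```bash
python3 -m inch '[{"ax":0,"ay":0,"az":0,"x":0,"y":1,"z":0,"hand":1},{"ax":0,"ay":0,"az":0,"x":0,"y":1,"z":0,"hand":1},{"ax":0,"ay":0,"az":0,"x":0,"y":0,"z":0,"hand":1},{"ax":0,"ay":0,"az":0,"x":0,"y":0,"z":0,"hand":1},{"ax":0,"ay":0,"az":0,"x":0,"y":0,"z":0,"hand":1}]'
```

```text
time: 54.83
eef_pos: [0.5009, -0.2493, 0.0919]
tcp_rot: [0.506, -0.494, 0.495, -0.505]
contact_force: [-3.7, 1.0, 6.5]
opening: -0.002
```

Contact at the stop. I'll withdraw upward and toward the tray so the arm clears the view, then check.

```bash
python3 -m inch '[{"ax":0,"ay":0,"az":0,"x":0,"y":-20,"z":0,"hand":1},{"ax":0,"ay":0,"az":0,"x":0,"y":-40,"z":0,"hand":1},{"ax":0,"ay":0,"az":0,"x":0,"y":-40,"z":0,"hand":1},{"ax":0,"ay":0,"az":0,"x":0,"y":-40,"z":0,"hand":1},{"ax":0,"ay":0,"az":0,"x":-40,"y":0,"z":0,"hand":1}]'
python3 -m inch '[{"ax":0,"ay":0,"az":0,"x":-40,"y":0,"z":0,"hand":1},{"ax":0,"ay":0,"az":0,"x":-40,"y":0,"z":0,"hand":1},{"ax":0,"ay":0,"az":0,"x":-40,"y":0,"z":0,"hand":1},{"ax":0,"ay":0,"az":0,"x":-40,"y":0,"z":0,"hand":1},{"ax":0,"ay":0,"az":0,"x":-40,"y":0,"z":0,"hand":1}]'
python3 -m inch '[{"ax":0,"ay":0,"az":0,"x":-40,"y":0,"z":0,"hand":1},{"ax":0,"ay":0,"az":0,"x":-40,"y":0,"z":0,"hand":1},{"ax":0,"ay":0,"az":0,"x":-40,"y":0,"z":0,"hand":1},{"ax":0,"ay":0,"az":0,"x":-40,"y":0,"z":0,"hand":1},{"ax":0,"ay":0,"az":0,"x":-40,"y":0,"z":0,"hand":1}]'
python3 -m inch '[{"ax":0,"ay":0,"az":0,"x":-40,"y":0,"z":0,"hand":1},{"ax":0,"ay":0,"az":0,"x":-40,"y":0,"z":0,"hand":1},{"ax":0,"ay":0,"az":0,"x":0,"y":0,"z":0,"hand":1},{"ax":0,"ay":0,"az":0,"x":0,"y":0,"z":0,"hand":1},{"ax":0,"ay":0,"az":0,"x":0,"y":0,"z":0,"hand":1}]'
python3 -c "
from h import *
c=snap('top'); s=snap('scene')
a=cv2.resize(c['img'][140:280,200:380,::-1],None,fx=2.5,fy=2.5,interpolation=2); b=cv2.resize(s['img'][100:290,180:360,::-1],(332,350),interpolation=2)
cv2.imwrite('pics/c1.png',np.hstack([a,b]))"
```

```text
time: 55.25
eef_pos: [0.5041, -0.2159, 0.2413]
tcp_rot: [-0.503, 0.489, -0.503, 0.505]
contact_force: [1.8, -0.4, 1.5]
opening: 0.001
time: 55.67
eef_pos: [0.495, -0.0074, 0.2305]
tcp_rot: [-0.505, 0.494, -0.495, 0.505]
contact_force: [0.6, 0.4, -0.1]
opening: -0.002
time: 56.08
eef_pos: [0.4906, 0.1928, 0.2305]
tcp_rot: [-0.505, 0.494, -0.495, 0.506]
contact_force: [1.2, -0.5, 0.9]
opening: -0.003
time: 56.5
eef_pos: [0.4891, 0.2708, 0.2301]
tcp_rot: [0.506, -0.494, 0.494, -0.505]
contact_force: [-0.4, -0.7, -0.6]
opening: -0.001
```

View pics/c1.png

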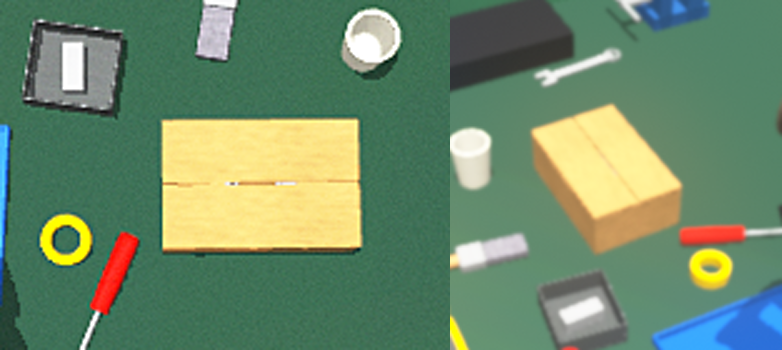

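The carton is shut flat, with an even 4 mm seam at crop (260,184), and the bar lies in the middle pan at (73,66). The bystanders in view look undisturbed. Handing in.

```bash
python3 -c "
from plant import sign_off; print(sign_off())"
```

```text
the job is handed in; nothing more can be done
None
```

I packed all four castings that were in the tray into the carton and put the smaller bar end in the middle-sized scrap pan. I then folded the flaps in order: left and right end flaps, then the far and near long flaps. I signed off about 57 s into the 210 s limit; the hand-in gave no verdict.

**Last checks:**
- **Castings:** before closing, the top view showed all four standing upright within 3 mm of where I meant to put them.
- **Flaps:** each flap was pressed to its stop, at 6 to 26 N. The final top and scene views show the carton shut flat with a thin, even seam.
- **Bar end:** it lies in the pan, and the arm was clear of everything when I signed off.
- **Bystanders:** the ones in the final view look unmoved. I did not measure this, and the oil bottle was mostly outside that view.

**What went wrong on the way:**
- My first command was refused because its rows left out keys, so nothing moved.
- The first push on the right flap passed over its edge because the arm had not settled. I redid it lower and it closed.
- Two of the colour checks on the flaps (right and near) told me nothing because the arm was in the way. I relied on contact force and pictures instead.

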